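# Load the next slotted check weight on a spring balance

### The job

The spring balance on the bench stand is being checked with slotted weights. Pick up the thicker of the two weights standing on the carry case, slide it sideways onto the stem of the balance's hanger, turn it so that its slot points well away (about a quarter turn or more) from the slot of the weight already there, set it down gently, flat and centred on that weight, and let go. Do not pull the balance down to its stop, and leave the thin weight and the pen where they are.

Things in the scene. Friction and masses are not known exactly. Their poses are not given: they have to be found in the camera images.
- check_stand: Fixed grey stand with a white spring balance, 32 mm round, hung from an arm over the stem: its underside is 255 mm above the desk, the arm at 415 mm. Origin on the desk under the stem; +x points to the post (16 mm round, 118 mm away, 450 mm high). Foot plate 15 mm high, x -31 to 144, y -44 to 44 mm. Left of it stands a monitor's screen, x = 0.22 to 0.70, face at y = -0.03, 65 to 370 mm high.
- hanger (a joint): How far the balance's hanger has been drawn down (m), 0 with only the lower weight on it; it slides straight up and down only, spring 450 N/m (about 11 mm for the thick weight), upper stop -0.012, lower stop 0.030.
- hanger_seat (a point): Point on the axis of the hanger's upright steel stem, at the top face of its round foot plate (52 mm across, 85 mm above the desk at joint 0). The stem is 8 mm thick and runs from here up into the balance 170 mm above. It moves with the hanger.
- weight_lower_mid (a point): Centre (on the axis, half-way up) of the slotted weight already on the hanger: round steel disc 66 mm across, 20 mm thick, 360 g, loose on the foot plate round the stem. x axis along its slot to the open end, z up. Slot 14 mm wide, its round end about the disc's axis.
- weight_lower_slot (a point): Middle of the lower weight's slot mouth, on the rim, 33 mm from the disc's axis.
- weight_thick_mid (a point): Centre (on the axis, half-way up) of the weight to load: round steel disc 66 mm across, 28 mm thick, about 500 g, flat on the case. Its 14 mm slot ends round about the disc's axis, so the stem stands at the disc's centre when fully on. x axis along the slot to its open end, z up.
- weight_thick_slot (a point): Middle of the thick weight's slot mouth, on the rim, 33 mm from its axis.
- weight_thin_mid (a point): Centre of the other loose weight, flat on the case, same shape but 14 mm thick, 250 g; it stays where it is.
- pen: Green pen 145 mm long, 9 mm high, lying on a blue clipboard (5 mm thick, flat on the desk nearest the robot); stays. Origin under its centre, its y axis along the pen.
- weight_case: Closed black carry case of the weight set, 84 x 210 x 75 mm, fixed on the desk; the two loose weights stand side by side on its flat lid, either one at either end. Origin on the desk under its centre, y axis along its length.

How it is judged:
On the way:
1. the thick weight is round the stem, above the lower weight (horizontal distance between weight_thick_mid and hanger_seat below 0.007 m and z of weight_thick_mid in the frame of hanger_seat between 0.031 and 0.15 m), for 0.1 s.
At the end, for the whole second after the job is handed in: The thick weight lies flat (within 3.5 degrees) on the lower weight, both within 6 mm of the stem's axis, its slot turned at least 64 degrees from the lower weight's slot (slot mouths at least 35 mm apart), the balance drawn down by its load (more than 6 mm), the weight at rest (horizontal distance between each of weight_thick_mid, weight_lower_mid and hanger_seat below 0.006 m and z of weight_thick_mid in the frame of hanger_seat between 0.031 and 0.037 m and angle between weight_thick_mid's own z axis and vertical below 0.06 rad and horizontal distance between weight_thick_slot and weight_lower_slot above 0.035 m and value of joint hanger above 0.006 m and linear speed of weight_thick below 0.01 m/s and angular speed of weight_thick below 0.1 rad/s); the robot touches nothing.
It fails at once if the balance is pulled down to its stop (value of joint hanger above 0.027 m).
It fails at once if the thick weight is dropped or struck onto the stack (horizontal distance between weight_thick_mid and hanger_seat below 0.012 m and linear speed of weight_thick above 0.45 m/s).
It fails at once if the thin weight is moved (distance of weight_thin_mid from where it was at the start of the episode above 0.03 m).
It fails at once if the pen is moved (distance of pen from where it was at the start of the episode above 0.04 m).
It also fails if it takes over 64 s, if anything falls off the work surface, if the arm or the gripper's body presses on something with over 40 N, if the wrist force passes 120 N, or if a joint passes its speed limit or range.

### The arm

A 6-joint arm with a two-finger parallel gripper is mounted at the origin on the work surface; the furniture and walls round the work are solid. World frame = base frame: x ahead of the robot, y to its left, z up, the work surface at z = 0. Lengths are in m, angles in rad, forces in N, time in s.
With the tool pointing down it reaches from about 0.25 to 0.775 m from the base axis. Payload 4 kg.
Tool frame: the origin (TCP) lies midway between the tips of the shut fingers; the grasp point (between the pads) lies 19 mm behind it; z points along the fingers, y is the direction in which the jaws open and shut (so a half turn about z gives the same grasp; the last joint's range is limited). The gripper opens to 94 mm and grips with 3 to 60 N. Pads are 16 mm wide; open, the fingers measure 119 mm over their backs; the gripper's body (75 mm by 177 mm) begins 78 mm behind the grasp point.
Start: joints at [-1.331, 0.087, 1.371, -0, 1.684, -0.103], TCP at [0.185, -0.518, 0.206] pointing down, gripper open.
Joint ranges: [-3.1, 3.1], [-0.76, 2.03], [0.27, 2.55], [-1.08, 4.22], [0.17, 2.65], [-2.57, 2.57]. Speed limits (rad/s): [2.79, 2.79, 3.14, 3.14, 3.14, 3.14].

### API

Orientations are given as [roll, pitch, yaw] about the fixed x, y, z axes, in that order (R = Rz(yaw) Ry(pitch) Rx(roll)).
In Python, from bench import robot gives the robot as it stands.
- The arm moves only by the tool drive_tool, never from a script. Its argument "series" is a list that holds one entry, the list of rows, each a list of 7 numbers: the turn, a rotation vector about the tool's x, y, z in rad, then the shift along the tool's x, y, z in cm, then the opening in per cent of the stroke, from 0 (shut) to 100 (fully open). In form: [[[rx, ry, rz, tx, ty, tz, fingers], ...]]. A call has 1 to 20 rows; each row is the pose to reach, as a shift and turn from the pose measured when the call began, along the tool's axes at that moment; what a row does not reach only later rows make up. A row lasts 1/10 s, in which the tool goes at most 50 mm and 8.59 degrees, less where a joint would pass 70% of its speed; a pose out of reach is approached as far as the arm can. A call with a gripper value outside its range is refused whole. The fingers move at their own pace and stop on an object; the grip force is fixed at half the most. Time passes only in rows, so rows that repeat a pose let the fingers close. It gives the time, the measured TCP pose, the force and the opening at its end, in the units of the state.
- robot.get_obs(): the state, without advancing time (a new reading comes with each control period).
- robot.snapshot(name): name is "side" or "top"; returns a dict with "img" (400x640x3 uint8, blue, green, red), "depth" (400x640 float32, m along the optical axis (not along the pixel's ray), 0 where there is no reading), "vertical_fov" (degrees; the focal length in pixels is half the picture's height over the tangent of half this angle, whatever the lens; pixels are square), "cx", "cy" (the principal point, pixels), "rvec" (rotation vector, rad) and "tvec" (3), from world to camera coordinates, as OpenCV has them. Camera axes: x right, y down, z forward; pixel columns grow to the right and rows downward; lengths in m; the calibration is good to about 2 mm. A picture is of the moment at which its call begins.
- robot.close_job(): hands the job in, once; it reports no verdict.
The state is a dict: "time": time; "joint_positions": joint angles; "qvel": joint speeds; "joint_torque": joint torques, N m; "tool_pos": TCP position; "ee_rot": TCP orientation; "wrist_force": force on the tool from outside, world axes, zero at the start; "wrist_torque": the same for the moment, N m; "width": finger opening in m.
Only numpy, scipy, OpenCV 4.12 (cv2) and the standard library are available. Lean on these libraries where they do the work, as an engineer would, in place of code of your own. Each camera call takes 0.05 s, during which the arm holds its last target.

## Working session

There is one attempt and no reset: what is moved stays moved. The work goes in short steps, Python scripts to look and compute and a tool call to move; the robot and the scene stay as the last step left them, time stands still between calls to the robot, and variables do not carry over. Pictures are saved under pics/ and viewed, and the job is handed in when it is done.

Besides the shell and the picture viewer there is one more tool, called after "Call:" as name([rows], argument=value, ...), one row to a line, values as JSON. drive_tool: Moves the arm, as the interface text tells. Its arguments: {"type":"object","properties":{"series":{"type":"array","items":{"type":"array","items":{"type":"array","items":{"type":"number"}}}}},"required":["series"]}

```bash
mkdir -p pics; ls; cat > h.py <<'E'
import numpy as np, cv2
from bench import robot
def snap(n,save=None):
    s=robot.snapshot(n)
    if save: cv2.imwrite('pics/'+save,s['img'])
    return s
def cam(s):
    f=200/np.tan(np.radians(s['vertical_fov'])/2); R=cv2.Rodrigues(np.array(s['rvec'],float))[0]; t=np.array(s['tvec'],float).ravel()
    return f,R,t
def pts(s):
    f,R,t=cam(s); v,u=np.mgrid[:400,:640]; d=s['depth']
    p=np.stack([(u-s['cx'])/f*d,(v-s['cy'])/f*d,d],-1)
    w=(p-t)@R; w[d==0]=np.nan; return w
def ray(s,u,v,z):
    f,R,t=cam(s); d=R.T@np.array([(u-s['cx'])/f,(v-s['cy'])/f,1]); o=-R.T@t
    return o+d*(z-o[2])/d[2]
def proj(s,P):
    f,R,t=cam(s); c=R@np.array(P)+t; return c[0]/c[2]*f+s['cx'],c[1]/c[2]*f+s['cy']
E
python3 - <<'E'
from h import *
for n in('side','top'):
    s=snap(n,n+'0.png'); f,R,t=cam(s); print(n,f,s['cx'],s['cy'],-R.T@t,R)
    print({k:v for k,v in s.items() if k not in('img','depth')})
print(robot.get_obs())
E
```

```text
pics
side 500.9210008856165 322.5259362901874 197.5218932703508 [ 0.56539254 -0.82113065  0.6403258 ] [[ 0.98876158  0.14940457  0.00536832]
 [ 0.09998259 -0.63413651 -0.76672966]
 [-0.11114867  0.75864956 -0.64194767]]
{'vertical_fov': 43.53014891048291, 'cx': 322.5259362901874, 'cy': 197.5218932703508, 'rvec': array([ 2.26229506,  0.17280674, -0.07329791]), 'tvec': array([-0.43979522, -0.08628156,  1.0968487 ])}
top 427.31156769779795 318.1304530427313 210.03151674800958 [ 0.40565381 -0.20907386  0.94273331] [[ 0.01339186 -0.99968432 -0.02125821]
 [-0.99674638 -0.01165653 -0.07975455]
 [ 0.07948157  0.02225711 -0.99658783]]
{'vertical_fov': 50.163188719294624, 'cx': 318.1304530427313, 'cy': 210.03151674800958, 'rvec': array([ 2.18381387, -2.15658634,  0.06289409]), 'tvec': array([-0.19439949,  0.47708416,  0.91192792])}
{'time': 0.1, 'joint_positions': array([-1.33112496e+00,  8.78767133e-02,  1.37205672e+00, -2.90407343e-05,
        1.68358947e+00, -1.03128662e-01]), 'qvel': array([-0.00107436, -0.0010147 , -0.00282384, -0.00077061, -0.00305913,
       -0.00109906]), 'joint_torque': array([ 1.29466473e-03, -3.41250944e+01, -3.03301942e+01,  7.19587575e-02,
        3.04388884e-02, -9.95665596e-05]), 'tool_pos': array([ 0.18472652, -0.51754429,  0.20444715]), 'ee_rot': array([-3.13966969e+00, -1.70002185e-04,  3.42796621e-01]), 'wrist_force': array([ 0.21995749, -0.3445158 ,  0.37732819]), 'wrist_torque': array([-0.03674404,  0.00426843,  0.00904056]), 'width': 0.09400106913100302}
```

View pics/side0.png

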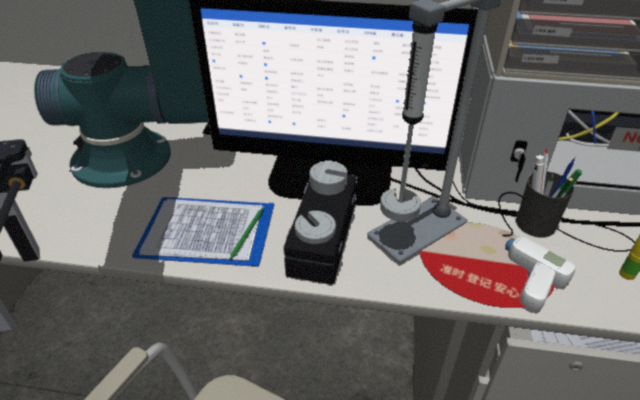

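View pics/top0.png

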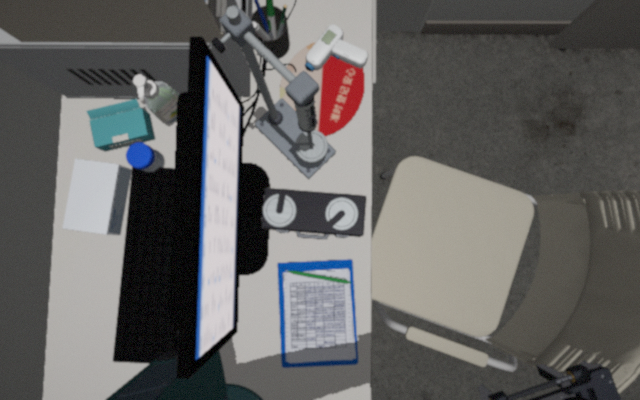

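The side view shows the two case weights near (328,178) and (315,227), and the hanger stack near (401,205). In the top view they are at (279,209), (342,214) and (312,148). Next I'll measure heights and slots.

```bash
python3 - <<'E'
from h import *
s=snap('top'); w=pts(s)
for u,v in[(279,202),(270,212),(342,206),(336,212),(309,157),(318,157),(300,215),(312,210)]: print(u,v,np.round(w[v,u],4))
S=snap('side'); W=pts(S)
print('side')
for u,v in[(322,172),(338,178),(305,230),(325,232),(390,200),(400,212),(408,212)]: print(u,v,np.round(W[v,u],4))
c=cv2.resize(s['img'][90:250,240:400],(800,800),interpolation=cv2.INTER_CUBIC)[:, :]; cv2.imwrite('pics/tc.png',cv2.resize(c,(600,600)))
c=cv2.resize(S['img'][150:290,270:470],(800,560),interpolation=cv2.INTER_CUBIC); cv2.imwrite('pics/sc.png',c)
E
```

```text
279 202 [ 0.4904 -0.1094  0.0748]
270 212 [ 0.4678 -0.095   0.101 ]
342 206 [ 0.4823 -0.2377  0.0902]
336 212 [ 0.4704 -0.2259  0.0864]
309 157 [ 0.5779 -0.1708  0.1054]
318 157 [ 0.5787 -0.1886  0.1025]
300 215 [ 0.4643 -0.1528  0.0744]
312 210 [ 0.475  -0.1771  0.0724]
side
322 172 [ 0.461  -0.1172  0.1037]
338 178 [ 0.4915 -0.1323  0.1054]
305 230 [ 0.4546 -0.2542  0.0897]
325 232 [ 0.4865 -0.253   0.0889]
390 200 [ 0.584  -0.1798  0.107 ]
400 212 [ 0.6014 -0.2063  0.1061]
408 212 [ 0.6141 -0.2044  0.1062]
```

View pics/tc.png

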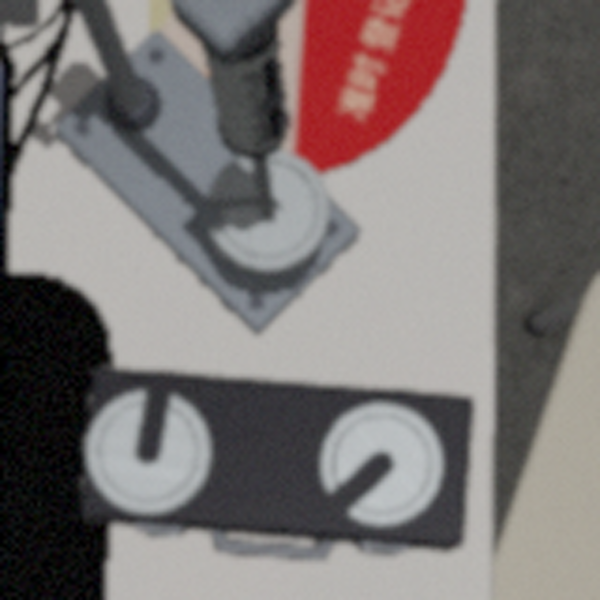

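View pics/sc.png

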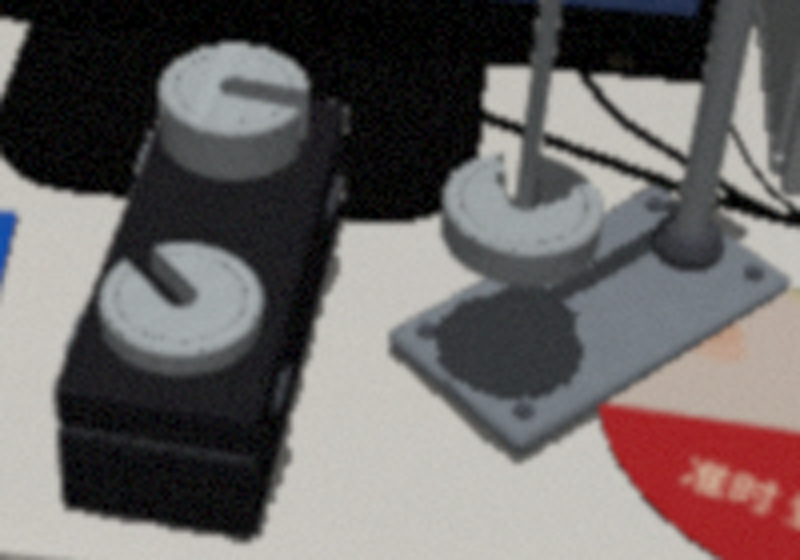

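The thick weight is the one by the monitor (top face about z=0.103, slot roughly towards +x). The thin one has its top near 0.089. Next come precise centres and slot directions.

```bash
cat >> h.py <<'E'
def circ(P):
    A=np.c_[2*P[:,:2],np.ones(len(P))]; b=(P[:,:2]**2).sum(1)
    x=np.linalg.lstsq(A,b,rcond=None)[0]; return x[:2],np.sqrt(x[2]+x[0]**2+x[1]**2)
def face(s,box,z,thr):
    u0,v0,u1,v1=box; K=6
    g=cv2.cvtColor(s['img'],cv2.COLOR_BGR2GRAY)[v0:v1,u0:u1]
    g=cv2.GaussianBlur(cv2.resize(g,None,fx=K,fy=K,interpolation=cv2.INTER_CUBIC),(0,0),3)
    m=(g>thr).astype(np.uint8)
    cs=cv2.findContours(m,cv2.RETR_EXTERNAL,cv2.CHAIN_APPROX_NONE)[0]; c=max(cs,key=cv2.contourArea)
    tow=lambda q:np.array([ray(s,(a+.5)/K-.5+u0,(b+.5)/K-.5+v0,z) for a,b in q])
    return g,m,c,tow
E
python3 - <<'E'
from h import *
T=snap('top');S=snap('side')
for n,s,box,z in[('thickT',T,(260,188,299,230),.103),('thinT',T,(322,192,362,235),.089),('thickS',S,(305,155,352,200),.103),('thinS',S,(292,205,340,248),.089),('lowT',T,(288,125,336,170),.105),('lowS',S,(375,180,425,225),.105)]:
    g=cv2.cvtColor(s['img'],cv2.COLOR_BGR2GRAY)
    u0,v0,u1,v1=box
    print(n); print(g[(v0+v1)//2,u0:u1:1]); print(g[v0:v1,(u0+u1)//2])
    for thr in (100,115,130):
        g,m,c,tow=face(s,box,z,thr); h=tow(cv2.convexHull(c)[:,0]); cc,r=circ(h); print(thr,cc.round(4),r.round(4))
E
```

```text
thickT
[ 15  36  97 145 169 168 161 171 179 180 182 182 182 181 179 162 122  76
  55  53  51  58 101 152 178 186 185 185 186 185 182 179 172 172 172 152
 106  63  54]
[150  91  49  51  49  59  77  90  87  80  71  71  66  58  54  57  58  58
  57  52  56  53  54  55  83 132 171 185 186 184 182 183 183 182 175 169
 172 171 149  99  61  81]
100 [ 0.4718 -0.1133] 0.0337
115 [ 0.4718 -0.1133] 0.0331
130 [ 0.4718 -0.1133] 0.0324
thinT
[ 59  58  80 129 170 180 169 169 186 192 191 189 187 176 152 116  77  63
  60  57  57  70 114 161 185 191 190 190 189 190 189 183 175 176 179 159
 109  69  57  60]
[175 145  88  55  78 130 170 182 177 178 186 188 187 188 190 188 188 180
 147  92  66  57  56  69  98 138 168 184 190 190 193 194 191 187 177 180
 186 165 114  72  57  53  64]
100 [ 0.4677 -0.2366] 0.0338
115 [ 0.4677 -0.2366] 0.0332
130 [ 0.4678 -0.2366] 0.0326
thickS
[ 11   4   3   6  49  85  98 122 147 160 162 155 158 163 171 171 168 166
 162 160 165 170 168 168 168 168 165 164 165 165 168 166 162 158 155 153
 154 149 137 112  88  77  46  28  27  35  33]
[  7   2   0  10  14  90 157 170 172 172 1
[... 944 characters left out ...]
38 134 132 127 121 105
  87  74  84  89  96 119 149 167 170 170 173 170 171 171 166 161 164 162
 143 103  75  68  67  70  81 107 129]
100 [ 0.5948 -0.1937] 0.0488
115 [ 0.595  -0.1944] 0.0482
130 [ 0.5965 -0.1944] 0.0468
lowS
[ 10   4   9  22  42  67 102 134 152 156 149 149 157 162 160 161 161 161
 159 162 161 162 156 147 137 121 115 118 123 145 153 152 160 159 162 164
 161 161 163 160 152 130 146 161 156 154 168 154 126 125]
[146  85  40  58 106 128 127 122 119 113 107 104  98  93  88  89  88  84
  87  79  82  91 121 150 159 161 159 162 162 156 153 151 151 137  98  86
  82  82  84  84  78  72  62  55  57]
100 [ 0.6072 -0.1675] 0.0424
115 [ 0.6063 -0.167 ] 0.0412
130 [ 0.6041 -0.1655] 0.0392
```

```bash
python3 - <<'E'
from h import *
T=snap('top');S=snap('side')
a=cv2.resize(T['img'][120:175,285:340],(550,550),interpolation=cv2.INTER_LINEAR)
cv2.imwrite('pics/lt.png',a)
a=cv2.resize(S['img'][110:230,370:430],(360,720)[::1],interpolation=cv2.INTER_LINEAR)
a=cv2.resize(S['img'][170:230,370:430],(580,580),interpolation=cv2.INTER_LINEAR)
cv2.imwrite('pics/ls.png',a)
# slot of thick & thin
for n,s,box,z,c0 in[('thickT',T,(260,188,299,230),.103,(.4717,-.1134)),('thickS',S,(305,155,352,200),.103,(.4717,-.1134)),('thinT',T,(322,192,362,235),.089,(.4677,-.237))]:
    g,m,c,tow=face(s,box,z,125); hull=cv2.convexHull(c)
    hm=np.zeros_like(m); cv2.fillPoly(hm,[hull],1); sl=cv2.erode(((hm==1)&(m==0)).astype(np.uint8),np.ones((9,9)))
    l,lab,st,ce=cv2.connectedComponentsWithStats(sl); k=1+np.argmax(st[1:,4])
    v,u=np.nonzero(lab==k); P=tow(np.c_[u,v][::7])[:,:2]; e=np.linalg.eigh(np.cov(P.T)); ax=e[1][:,1]
    d=P.mean(0)-c0; ax*=np.sign(ax@d); print(n,P.mean(0),np.degrees(np.arctan2(ax[1],ax[0])),np.degrees(np.arctan2(d[1],d[0])),np.sqrt(e[0]*12))
# stem in side view rows
g=cv2.cvtColor(S['img'],cv2.COLOR_BGR2GRAY)
for v in (130,140,150,160,170,176): print(v,g[v,395:420])
W=pts(S)
for v in (130,140,150,160,170): print(W[v,400:412].round(3)[:, :].tolist()[3:9])
E
```

```text
thickT [ 0.48518721 -0.11509865] -9.04116021432333 -7.178322443543792 [0.0097537  0.03295206]
thickS [ 0.48436805 -0.11408552] -9.178421493612811 -3.097488509904751 [0.00887337 0.0330336 ]
thinT [ 0.45890616 -0.22662143] 132.4216320013509 130.27485169450512 [0.00879603 0.03284849]
130 [239 238 239 240 238 238 238 239 238 239 238 237 224 144  81  75  78 138
 222 237 238 238 238 236 235]
140 [239 239 240 240 239 239 239 240 240 238 231 179 104  77  77  83 146 227
 238 239 240 239 240 239 239]
150 [15 18  9 14 21 24 29 24 23 46 74 77 74 76 70 59 44 41 43 46 48 46 47 45
 49]
160 [ 2  7  0  8  3  1  2  4 30 57 73 75 73 64 31  6  3  9  6 12  1  5  6  1
 11]
170 [194 191 192 193 192 193 178 137  90  76  74  86 124 179 192 193 193 195
 192 178 123  54  47 108 162]
176 [193 195 195 195 192 187 152 101  78  78  82 122 178 193 194 194 193 194
 193 194 194 192 192 189 167]
[[0.596, -0.033, 0.152], [0.598, -0.031, 0.151], [0.6, -0.031, 0.151], [0.602, -0.031, 0.151], [0.604, -0.029, 0.151], [0.598, -0.176, 0.241]]
[[0.599, -0.032, 0.13], [0.601, -0.03, 0.129], [0.602, -0.032, 0.13], [0.597, -0.173, 0.222], [0.598, -0.178, 0.225], [0.6, -0.175, 0.224]]
[[0.601, -0.029, 0.106], [0.603, -0.03, 0.107], [0.598, -0.176, 0.205], [0.599, -0.176, 0.206], [0.601, -0.177, 0.207], [0.602, -0.178, 0.208]]
[[0.604, -0.031, 0.085], [0.598, -0.178, 0.188], [0.6, -0.178, 0.188], [0.601, -0.178, 0.189], [0.603, -0.178, 0.189], [0.604, -0.176, 0.187]]
[[0.599, -0.176, 0.168], [0.6, -0.177, 0.169], [0.602, -0.179, 0.17], [0.603, -0.178, 0.17], [0.605, -0.176, 0.169], [0.621, 0.05, 0.004]]
```

View pics/lt.png

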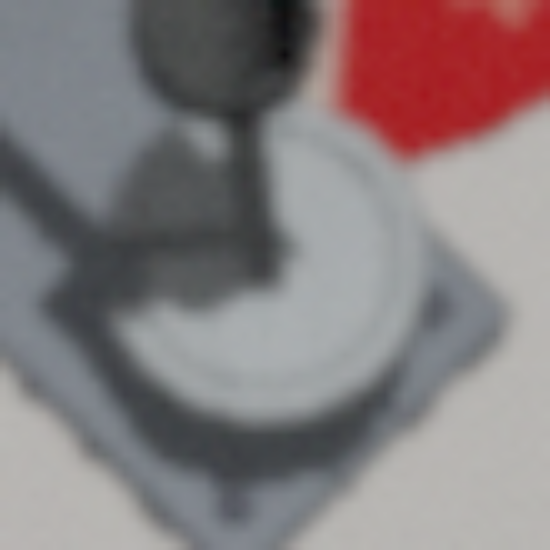

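View pics/ls.png

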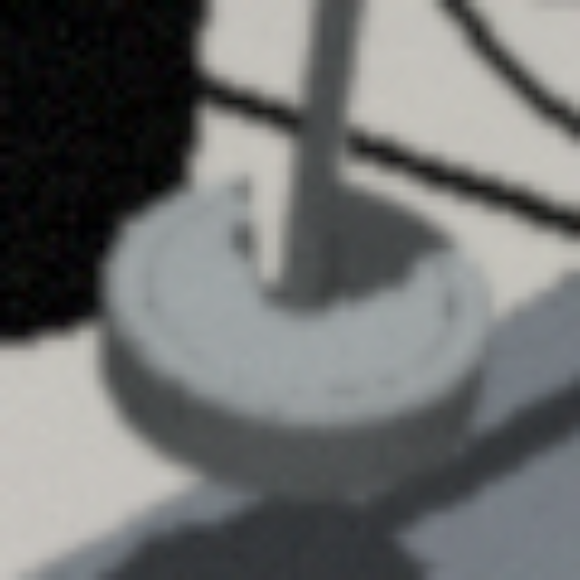

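The lower weight's slot opens roughly towards +y: the desk shows through it at crop (265,230) in the side view, and there is a dark band to the left at crop (170,240) in the top view. Now I'll triangulate the stem and fit the lower disc.

```bash
python3 - <<'E'
from h import *
T=snap('top');S=snap('side')
g=cv2.cvtColor(T['img'],cv2.COLOR_BGR2GRAY)
for v in range(131,151,2): print(v,g[v,300:322])
def hd(s,u,v):
    f,R,t=cam(s); d=R.T@np.array([(u-s['cx'])/f,(v-s['cy'])/f,1]); return (-R.T@t)[:2],np.degrees(np.arctan2(d[1],d[0])),d
ss=[(410.03,130),(408.7,140),(404.6,170),(403.8,176)]
for p in ss: print(hd(S,*p)[:2], 'X at y=-.174:', (lambda o,d:o[0]+d[0]*(-.174-o[1])/d[1])(hd(S,*p)[0],hd(S,*p)[2]))
# lower slot left edge
for c in[(240,255),(243,220),(246,188),(300,300),(445,255)]: print(c,ray(S,370+c[0]/9.667-.5,170+c[1]/9.667-.5,.105).round(4))
# rim arc of the lower disc top face, side view
K=6
for nm,s,rng in[('S',S,0),('T',T,0)]:
    C=proj(s,[.600,-.175,.105]); G=cv2.cvtColor(s['img'],cv2.COLOR_BGR2GRAY).astype(np.float32); G=cv2.GaussianBlur(G,(0,0),.6)
    out=[]
    for a in range(0,360,10):
        r=np.arange(.026,.041,.00025); uv=np.array([proj(s,[.600+q*np.cos(np.radians(a)),-.175+q*np.sin(np.radians(a)),.105]) for q in r],np.float32)
        val=cv2.remap(G,uv[:,0],uv[:,1],cv2.INTER_CUBIC).ravel(); d=np.gradient(val); k=np.argmin(d)
        out.append((a,round(r[k]*1000,1),round(float(-d[k]),1)))
    print(nm,out)
E
```

```text
131 [126 117 102  94  90  79  69  55  40  42  59  98 125 143 159 162 164 156
 144 125 105  87]
133 [117 104  98 115 136 145 133 101  72  60  77 117 144 149 154 156 157 157
 160 163 158 148]
135 [ 88  88  85  83 101 117 123 102  72  60  75 110 146 166 166 165 166 161
 155 148 152 159]
137 [ 82  84  84  84  86  85  85  78  71  64  67  97 137 165 170 168 170 169
 170 162 153 148]
139 [ 81  84  85  86  84  86  83  83  71  61  65  89 132 164 170 171 171 169
 169 170 168 165]
141 [ 82  86  83  86  83  85  84  84  75  64  61  75 122 158 168 170 171 172
 169 169 170 170]
143 [ 71  72  73  71  70  67  66  66  65  60  60  66  86 123 152 165 168 170
 169 172 173 171]
145 [ 76  75  79  78  82  80  81  78  79  71  63  64  82 108 137 158 167 170
 170 170 172 172]
147 [ 90  88  93  91  91  95  90  89  83  80  71  72  92 136 161 170 169 171
 172 171 174 172]
149 [ 98 101  97  93  88  91  97 110 124 137 140 139 149 161 169 169 170 171
 170 171 173 172]
(array([ 0.56539254, -0.82113065]), np.float64(86.83649277940674)) X at y=-.174: 0.6011593188868649
(array([ 0.56539254, -0.82113065]), np.float64(86.
[... 1881 characters left out ...]
.5), 5.7), (130, np.float64(31.5), 5.5), (140, np.float64(31.2), 6.4), (150, np.float64(32.2), 5.5), (160, np.float64(32.2), 5.1), (170, np.float64(32.5), 5.1), (180, np.float64(32.0), 5.3), (190, np.float64(30.5), 5.2), (200, np.float64(31.8), 5.6), (210, np.float64(32.0), 4.6), (220, np.float64(31.0), 5.8), (230, np.float64(31.0), 5.1), (240, np.float64(31.2), 2.8), (250, np.float64(31.0), 3.6), (260, np.float64(32.0), 4.0), (270, np.float64(31.2), 2.0), (280, np.float64(30.8), 1.1), (290, np.float64(30.0), 0.1), (300, np.float64(41.0), 0.6), (310, np.float64(35.2), 3.8), (320, np.float64(34.8), 4.4), (330, np.float64(33.2), 4.3), (340, np.float64(37.8), 1.5), (350, np.float64(37.5), 2.5)]
```

```bash
python3 - <<'E'
from h import *
T=snap('top')
f,R,t=cam(T);o=-R.T@t
for u,v in[(308.8,133),(309.2,135),(309.5,139),(310.2,143)]:
    d=R.T@np.array([(u-T['cx'])/f,(v-T['cy'])/f,1]); k=(.6012-o[0])/d[0]; print(u,v,o+k*d)
for Y in(-.178,-.176,-.174,-.172):
    print(Y,[np.round(proj(T,[.6012,Y,z]),1).tolist() for z in(.15,.13,.105)])
E
```

```text
308.8 133 [ 0.6012     -0.17418548  0.20114605]
309.2 135 [ 0.6012     -0.17430874  0.18727131]
309.5 139 [ 0.6012     -0.17363309  0.15790998]
310.2 143 [ 0.6012     -0.17368263  0.12625213]
-0.178 [[312.0, 140.0], [312.4, 142.6], [312.8, 145.5]]
-0.176 [[310.9, 140.0], [311.3, 142.6], [311.8, 145.5]]
-0.174 [[309.9, 140.0], [310.3, 142.5], [310.8, 145.5]]
-0.172 [[308.8, 140.0], [309.3, 142.5], [309.8, 145.5]]
```

Two-view results, heights and radii consistent:

| Item | Position (m) | Slot direction |
|---|---|---|
| Stem | (0.6012, -0.174) | – |
| Thick weight | (0.4717, -0.1134) | -9° |
| Lower weight | – | about +90° |

So the slots will differ by about 99° with the thick weight's present heading. The plan is to tilt the tool 45° and head 30°, so the body leans away from stem and monitor.

```bash
cat >> h.py <<'E'
from scipy.spatial.transform import Rotation as Ro
def des(psi,al): return Ro.from_euler('xyz',[np.pi,-np.radians(al),np.radians(psi)])
def row(P,psi,al,grasp=False):
    """relative row for TCP at P (or grasp point at P)"""
    o=robot.get_obs(); R0=Ro.from_euler('xyz',o['ee_rot']); R=des(psi,al); P=np.array(P,float)
    if grasp: P=P+.019*R.apply([0,0,1])
    rv=(R0.inv()*R).as_rotvec(); sh=R0.inv().apply(P-o['tool_pos'])*100
    print(np.round(rv,4).tolist(),np.round(sh,2).tolist(),'dist',np.linalg.norm(sh).round(1),'ang',np.degrees(np.linalg.norm(rv)).round(1))
def st():
    o=robot.get_obs(); R=Ro.from_euler('xyz',o['ee_rot']); g=o['tool_pos']-.019*R.apply([0,0,1])
    print('t',o['time'],'tcp',o['tool_pos'].round(4),'g',g.round(4),'rpy',np.degrees(o['ee_rot']).round(2),'q',o['joint_positions'].round(3),'F',o['wrist_force'].round(2),'T',o['wrist_torque'].round(3),'w',round(o['width'],4))
E
python3 - <<'E'
from h import *
row([.32,-.36,.27],25,25); row([.46,-.13,.23],30,45,True);row([.4717,-.1134,.23],30,45,True)
E
```

```text
[0.0205, 0.436, -0.092] [18.04, -10.34, -6.45] dist 21.8 ang 25.6
[0.0711, 0.7832, -0.1714] [40.28, -27.54, -1.11] dist 48.8 ang 46.1
[0.0711, 0.7832, -0.1714] [41.94, -28.71, -1.11] dist 50.8 ang 46.1
```

Call:
drive_tool([
  [[0.01,0.15,-0.03,4,-2.5,-4,100],[0.015,0.3,-0.06,9,-5,-6.5,100],[0.02,0.436,-0.092,14,-8,-6.5,100],[0.02,0.436,-0.092,18,-10.3,-6.5,100],[0.02,0.436,-0.092,18,-10.3,-6.5,100],[0.02,0.436,-0.092,18,-10.3,-6.5,100]],
])

```text
time: 1.15
tool_pos: [0.3209, -0.3585, 0.2716]
ee_rot: [3.139, -0.437, 0.441]
wrist_force: [0.3, 0.9, -0.8]
width: 0.0939
```

```bash
python3 - <<'E'
from h import *
st(); row([.40,-.22,.25],30,45,True);row([.4717,-.1134,.23],30,45,True)
E
```

```text
t 1.15 tcp [ 0.3209 -0.3585  0.2716] g [ 0.3136 -0.3618  0.2888] rpy [179.83 -25.01  25.26] q [-1.277 -0.118  1.508  0.444  1.794 -0.056] F [ 0.34  0.95 -0.76] T [-0.093  0.165 -0.006] w 0.0939
[0.0506, 0.3488, -0.0676] [11.57, -9.29, 9.24] dist 17.5 ang 20.6
[0.0506, 0.3488, -0.0676] [20.72, -15.89, 15.7] dist 30.5 ang 20.6
```

Call:
drive_tool([
  [[0.015,0.1,-0.02,4,-3.1,3.1,100],[0.03,0.2,-0.04,8,-6.2,6.2,100],[0.05,0.3,-0.06,11.6,-9.3,9.2,100],[0.05,0.349,-0.068,11.6,-9.3,9.2,100],[0.05,0.349,-0.068,11.6,-9.3,9.2,100]],
])

```text
time: 1.65
tool_pos: [0.4109, -0.2108, 0.2343]
ee_rot: [-3.135, -0.786, 0.521]
wrist_force: [-0.4, 0.0, 0.6]
width: 0.0941
```

```bash
python3 - <<'E'
from h import *
st(); row([.4717,-.1134,.23],30,45,True);row([.4717,-.1134,.16],30,45,True)
snap('side','s2.png');snap('top','t2.png')
E
```

```text
t 1.65 tcp [ 0.4109 -0.2108  0.2343] g [ 0.3993 -0.2176  0.2478] rpy [-179.65  -45.02   29.83] q [-1.187 -0.256  1.835  0.78   1.668 -0.103] F [-0.4   0.02  0.63] T [-0.111  0.218  0.006] w 0.0941
[-0.004, -0.0003, -0.0021] [6.84, -5.38, 9.4] dist 12.8 ang 0.3
[-0.004, -0.0003, -0.0021] [1.89, -5.35, 14.35] dist 15.4 ang 0.3
```

View pics/s2.png

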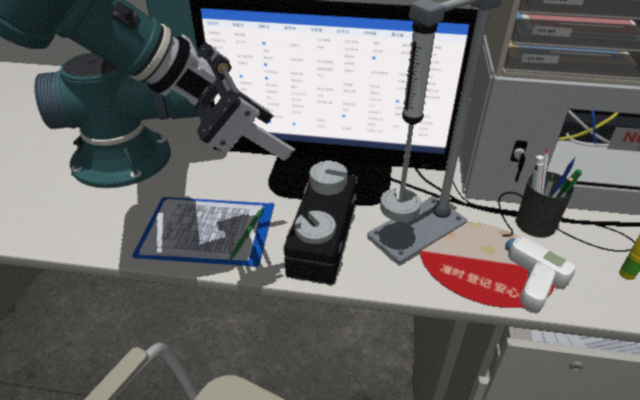

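View pics/t2.png

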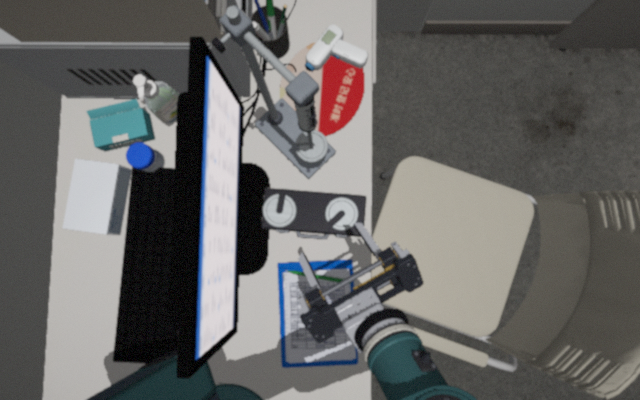

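Pre-approach is good: the gripper hovers behind the case with the fingers around (300,260)–(370,230) in the top view. Next I'll go above the thick weight.

Call:
drive_tool([
  [[-0.004,0,-0.002,1.7,-1.4,2.4,100],[-0.004,0,-0.002,3.4,-2.7,4.7,100],[-0.004,0,-0.002,5.1,-4.1,7.1,100],[-0.004,0,-0.002,6.8,-5.4,9.4,100],[-0.004,0,-0.002,6.8,-5.4,9.4,100],[-0.004,0,-0.002,4.4,-5.4,11.9,100],[-0.004,0,-0.002,4.4,-5.4,11.9,100]],
])

```text
time: 2.45
tool_pos: [0.4828, -0.11, 0.1806]
ee_rot: [3.141, -0.781, 0.521]
wrist_force: [-1.6, 0.7, -0.4]
width: 0.094
```

```bash
python3 - <<'E'
from h import *
st(); row([.4717,-.1134,.13],30,45,True);row([.4717,-.1134,.10],30,45,True)
snap('side','s3.png');snap('top','t3.png')
E
```

```text
t 2.45 tcp [ 0.4828 -0.11    0.1806] g [ 0.4712 -0.1166  0.1941] rpy [179.98 -44.72  29.87] q [-0.874 -0.308  1.98   0.784  1.375  0.054] F [-1.59  0.7  -0.44] T [-0.152  0.293 -0.014] w 0.094
[0.002, 0.0049, -0.0016] [-4.35, -0.26, 4.7] dist 6.4 ang 0.3
[0.002, 0.0049, -0.0016] [-6.46, -0.26, 6.83] dist 9.4 ang 0.3
```

View pics/s3.png

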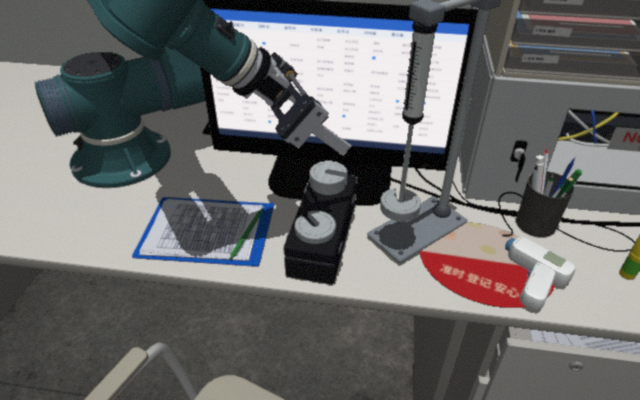

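View pics/t3.png

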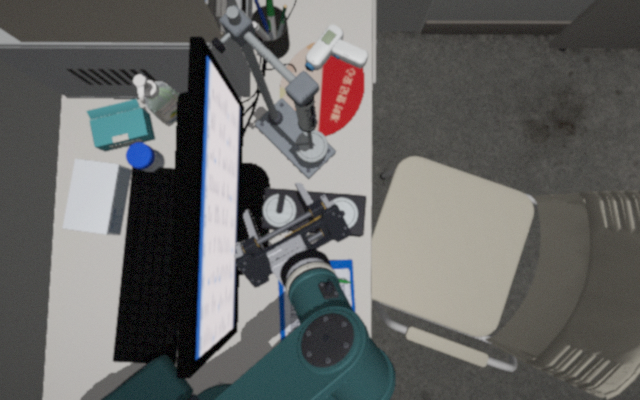

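```bash
python3 - <<'E'
from h import *
T=snap('top');w=pts(T)
sub=w[200:300,225:300].reshape(-1,3); 
m=(sub[:,2]>.15)&(sub[:,1]<-.03)&(sub[:,2]<.33); q=sub[m]; k=np.argsort(-q[:,1])[:400]; print(q[k[::40]].round(3))
for v in (240,250,260,270,280): print(v,[w[v,u].round(3).tolist() for u in (232,240,246,252)])
E
```

```text
[[ 0.363 -0.03   0.153]
 [ 0.329 -0.031  0.159]
 [ 0.415 -0.031  0.171]
 [ 0.478 -0.031  0.172]
 [ 0.341 -0.031  0.154]
 [ 0.462 -0.031  0.193]
 [ 0.362 -0.031  0.173]
 [ 0.454 -0.031  0.177]
 [ 0.39  -0.031  0.199]
 [ 0.377 -0.031  0.183]]
240 [[0.411, -0.031, 0.145], [0.412, -0.031, 0.074], [0.41, -0.083, 0.282], [0.411, -0.093, 0.284]]
250 [[0.393, -0.032, 0.146], [0.395, -0.076, 0.29], [0.395, -0.085, 0.291], [0.395, -0.094, 0.285]]
260 [[0.374, -0.031, 0.143], [0.381, -0.08, 0.306], [0.381, -0.088, 0.303], [0.381, -0.097, 0.3]]
270 [[0.355, -0.031, 0.14], [0.365, -0.078, 0.296], [0.365, -0.086, 0.29], [0.365, -0.094, 0.286]]
280 [[0.337, -0.032, 0.139], [0.325, -0.018, -0.001], [0.325, -0.031, -0.004], [0.348, -0.092, 0.27]]
```

The body clears the monitor by about 45 mm. Descending.

Call:
drive_tool([
  [[0.002,0.005,-0.002,-1.5,-0.25,1.8,100],[0.002,0.005,-0.002,-3,-0.25,3.3,100],[0.002,0.005,-0.002,-4.4,-0.25,4.7,100],[0.002,0.005,-0.002,-4.4,-0.25,4.7,100],[0.002,0.005,-0.002,-4.4,-0.25,4.7,100]],
])

```text
time: 3.1
tool_pos: [0.4862, -0.1097, 0.1228]
ee_rot: [3.129, -0.791, 0.53]
wrist_force: [-0.0, -0.0, 0.9]
width: 0.0944
```

```bash
python3 - <<'E'
from h import *
st(); row([.4717,-.1134,.10],30,45,True)
s=snap('side');t=snap('top')
cv2.imwrite('pics/s4.png',cv2.resize(s['img'][110:260,250:450],(800,600),interpolation=cv2.INTER_CUBIC))
cv2.imwrite('pics/t4.png',cv2.resize(t['img'][160:280,225:385],(800,600),interpolation=cv2.INTER_CUBIC))
E
```

```text
t 3.1 tcp [ 0.4862 -0.1097  0.1228] g [ 0.4745 -0.1164  0.1361] rpy [179.29 -45.32  30.38] q [-0.872 -0.247  2.062  0.821  1.268 -0.06 ] F [-0.03 -0.02  0.95] T [-0.191  0.211 -0.094] w 0.0944
[0.0077, -0.0056, 0.0047] [-2.64, -0.44, 2.47] dist 3.6 ang 0.6
```

View pics/s4.png

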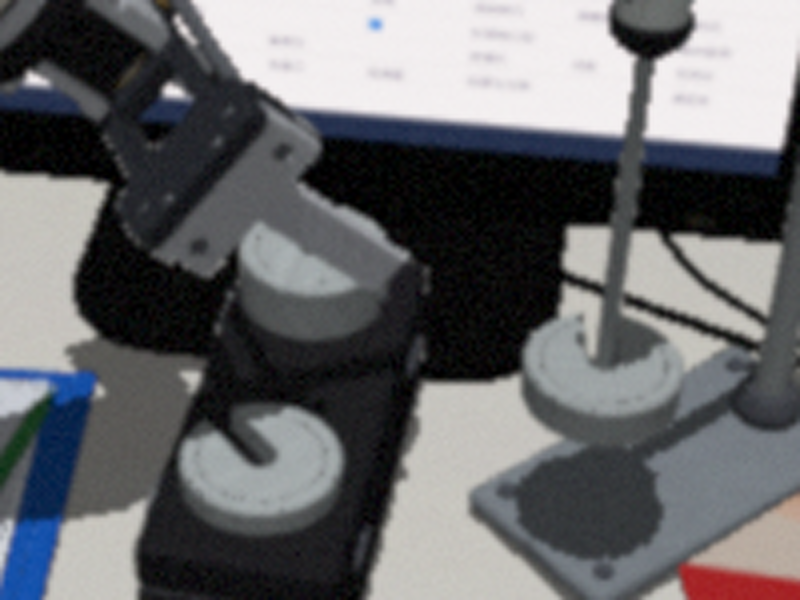

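View pics/t4.png

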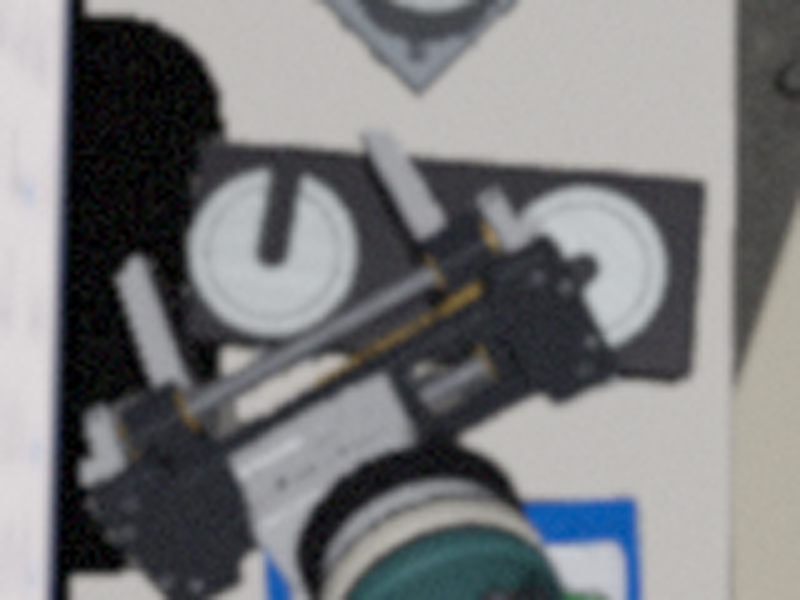

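The fingers straddle the thick weight: tips at crop (375,145) and (130,265), disc at (272,250) in the top view. Going down to grasp height.

Call:
drive_tool([
  [[0.008,-0.006,0.005,-0.9,-0.4,0.8,100],[0.008,-0.006,0.005,-1.8,-0.4,1.7,100],[0.008,-0.006,0.005,-2.6,-0.4,2.4,100],[0.008,-0.006,0.005,-2.6,-0.4,2.5,100],[0.008,-0.006,0.005,-2.6,-0.4,2.5,100],[0.008,-0.006,0.005,-2.6,-0.4,2.5,100]],
])

```text
time: 3.8
tool_pos: [0.4844, -0.107, 0.0874]
ee_rot: [3.14, -0.785, 0.525]
wrist_force: [0.3, 0.1, 0.6]
width: 0.0939
```

```bash
python3 - <<'E'
from h import *
st(); row([.4717,-.1134,.10],30,45,True)
s=snap('side')
cv2.imwrite('pics/s5.png',cv2.resize(s['img'][110:260,250:450],(800,600),interpolation=cv2.INTER_CUBIC))
st()
E
```

```text
t 3.8 tcp [ 0.4844 -0.107   0.0874] g [ 0.4728 -0.1137  0.1008] rpy [179.88 -45.    30.1 ] q [-0.868 -0.202  2.102  0.837  1.214 -0.119] F [0.34 0.08 0.59] T [-0.205  0.241  0.047] w 0.0939
[0.0008, 0.0, 0.0013] [-0.11, -0.08, 0.0] dist 0.1 ang 0.1
t 3.85 tcp [ 0.4845 -0.1072  0.0876] g [ 0.4728 -0.1139  0.101 ] rpy [179.84 -45.    30.13] q [-0.868 -0.202  2.102  0.836  1.214 -0.119] F [-0.3  -0.09 -1.1 ] T [-0.18   0.237 -0.026] w 0.094
```

View pics/s5.png

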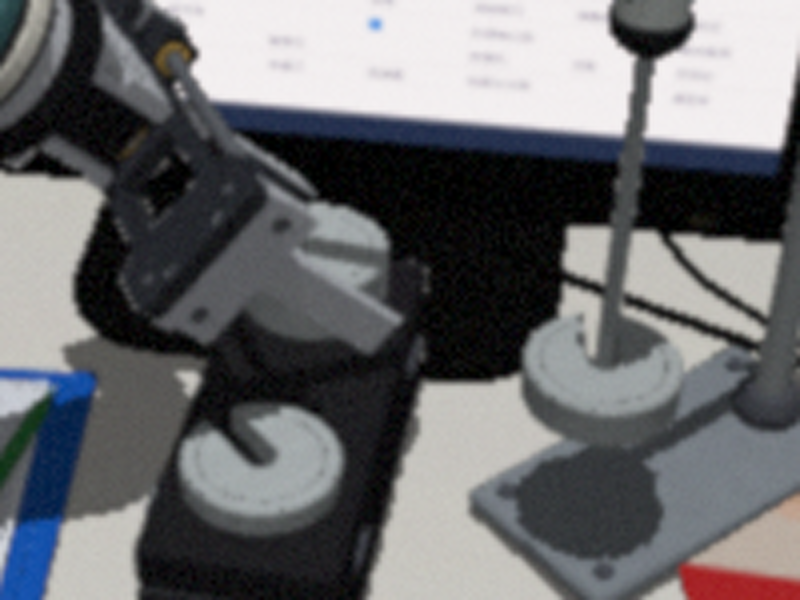

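The fingers straddle the disc and are level with its rim. Closing.

Call:
drive_tool([
  [[0,0,0,0,0,0,60],[0,0,0,0,0,0,40],[0,0,0,0,0,0,20],[0,0,0,0,0,0,0],[0,0,0,0,0,0,0],[0,0,0,0,0,0,0]],
])

```text
time: 4.45
tool_pos: [0.4843, -0.1066, 0.0877]
ee_rot: [3.14, -0.786, 0.526]
wrist_force: [-2.2, 0.4, 2.5]
width: 0.0649
```

```bash
python3 - <<'E'
from h import *
st(); row([.4728,-.1137,.13],30,45,True)
E
```

```text
t 4.45 tcp [ 0.4843 -0.1066  0.0877] g [ 0.4727 -0.1133  0.1011] rpy [179.93 -45.02  30.13] q [-0.868 -0.202  2.102  0.837  1.216 -0.119] F [-2.19  0.39  2.45] T [0.265 0.321 0.318] w 0.0649
[-0.0003, -0.0004, 0.0016] [2.04, 0.04, -2.05] dist 2.9 ang 0.1
```

Width 65 mm matches the disc (66 mm). Lifting.

Call:
drive_tool([
  [[0,0,0,0.5,0,-0.5,0],[0,0,0,1.2,0,-1.2,0],[0,0,0,2.2,0,-2.2,0],[0,0,0,3.2,0,-3.2,0],[0,0,0,4.2,0,-4.2,0],[0,0,0,4.2,0,-4.2,0],[0,0,0,4.2,0,-4.2,0]],
])

```text
time: 5.15
tool_pos: [0.4843, -0.1068, 0.1476]
ee_rot: [3.138, -0.785, 0.528]
wrist_force: [0.1, 0.3, -4.8]
width: 0.0648
```

```bash
python3 - <<'E'
from h import *
st()
s=snap('side');t=snap('top')
cv2.imwrite('pics/s6.png',cv2.resize(s['img'][110:260,250:450],(800,600),interpolation=cv2.INTER_CUBIC))
cv2.imwrite('pics/t6.png',cv2.resize(t['img'][160:280,225:385],(800,600),interpolation=cv2.INTER_CUBIC))
E
```

```text
t 5.15 tcp [ 0.4843 -0.1068  0.1476] g [ 0.4726 -0.1135  0.161 ] rpy [179.79 -45.    30.23] q [-0.868 -0.279  2.03   0.802  1.317 -0.006] F [ 0.1  0.3 -4.8] T [-0.387  0.752  0.009] w 0.0648
```

View pics/s6.png

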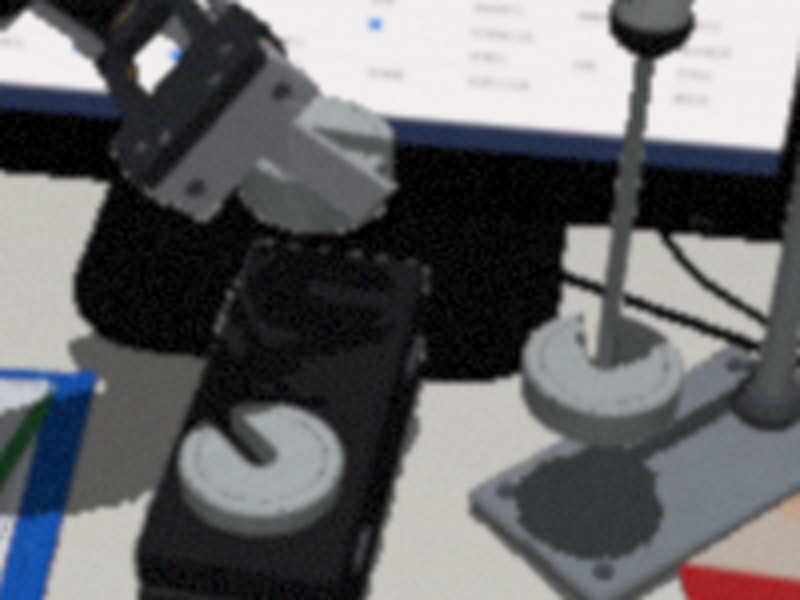

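View pics/t6.png

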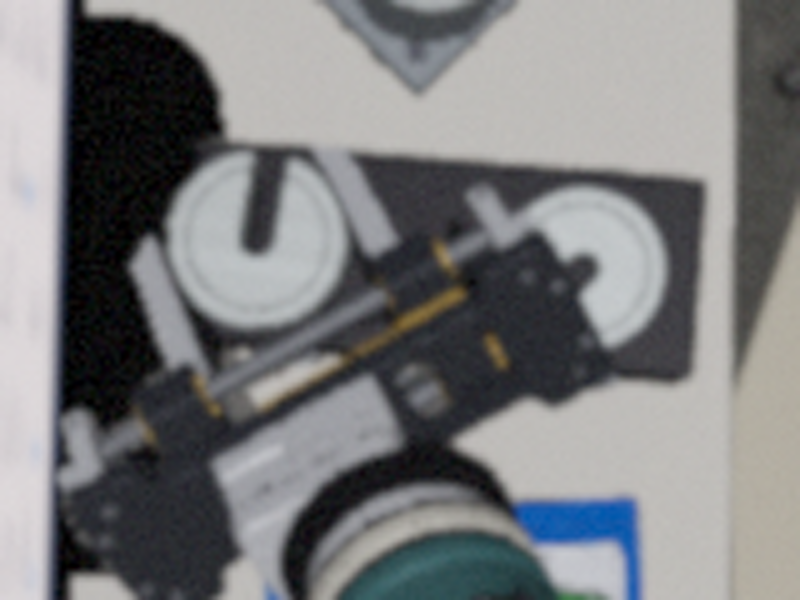

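Held well, and the slot still points to about +x (crop (265,200) top view). I'll check disc centre, slot angle and level relative to the tool.

```bash
cat >> h.py <<'E'
def disc(s,C,z,rmax=.031):
    """light pixels of s whose depth point is within rmax+ of C and near z: plane fit"""
    w=pts(s); g=cv2.cvtColor(s['img'],cv2.COLOR_BGR2GRAY)
    m=(np.hypot(w[...,0]-C[0],w[...,1]-C[1])<rmax)&(abs(w[...,2]-z)<.012)&(g>140)
    P=w[m]; A=np.c_[P[:,:2]-C[:2],np.ones(len(P))]
    k=np.ones(len(P),bool)
    for _ in range(4):
        x=np.linalg.lstsq(A[k],P[k,2],rcond=None)[0]; r=P[:,2]-A@x; k=abs(r)<.004
    print('n',k.sum(),'tilt deg x,y',np.degrees(x[:2]).round(2),'z',x[2].round(4),'rms',r[k].std().round(4)); return m
E
python3 - <<'E'
from h import *
t=snap('top');st()
disc(t,np.array([.4722,-.1135]),.163)
for z in(.163,):
    u,v=proj(t,[.4722,-.1135,z]); print(u,v)
    b=(int(u-24),int(v-24),int(u+24),int(v+24)); g,m,c,tow=face(t,b,z,140)
    P=tow(c[:,0]); a=np.degrees(np.arctan2(P[:,1]+.1135,P[:,0]-.4722)); r=np.hypot(P[:,1]+.1135,P[:,0]-.4722)
    for A in range(-180,180,10):
        k=abs(a-A)<5; 
        if k.any(): print(A,(r[k].mean()*1000).round(1),end='; ')
    # clean arc fit: exclude fingers (jaw dirs 120,-60) and slot
    k=(abs(r-.033)<.0025)&(abs(a+60)>30)&(abs(a-120)>30); print(circ(P[k]),k.sum())
    cc=circ(P[k])[0]
    sl=(m==0).astype(np.uint8); vv,uu=np.nonzero(sl); Q=tow(np.c_[uu,vv][::5])[:,:2]; d=Q-cc; q=(np.hypot(*d.T)<.029)
    for it in range(1):
        an=np.degrees(np.arctan2(d[:,1],d[:,0])); k=q&(abs(an+9)<40)&(np.hypot(*d.T)>.008); X=d[k]; p=np.polyfit(X[:,0],X[:,1],1); print('slot deg',np.degrees(np.arctan(p[0])),'offset',p[1],k.sum())
E
```

```text
t 5.3 tcp [ 0.4838 -0.1061  0.1461] g [ 0.4722 -0.1129  0.1596] rpy [-179.94  -44.98   30.04] q [-0.868 -0.277  2.032  0.802  1.317 -0.006] F [ 0.97  0.47 -4.34] T [-0.419  0.709  0.01 ] w 0.0651
n 725 tilt deg x,y [-0.52 -0.11] z 0.1606 rms 0.0013
275.60200047626176 207.16832242844347
-180 27.4; -170 27.6; -160 27.9; -150 28.7; -140 28.5; -130 28.1; -120 28.7; -110 27.7; -100 27.9; -90 28.1; -80 26.7; -70 26.6; -60 26.0; -50 23.0; -40 23.6; -30 25.0; -20 29.3; 0 28.7; 10 25.4; 20 22.4; 30 23.6; 40 25.0; 50 24.7; 60 26.4; 70 26.4; 80 26.9; 90 26.5; 100 27.9; 110 26.5; 120 27.7; 130 27.5; 140 27.2; 150 27.8; 160 28.4; 170 27.7; (array([ 0.47183864, -0.11405761]), np.float64(0.03196621237730038)) 347
slot deg -4.651433574332308 offset -0.0010296246881674352 625
```

```bash
cat >> h.py <<'E'
def held(t,C,z,sa=-9,jaw=30,thr=(105,120)):
    u,v=proj(t,[C[0],C[1],z]); b=(int(u-24),int(v-24),int(u+24),int(v+24))
    for th in thr:
        g,m,c,tow=face(t,b,z,th)
        P=tow(c[:,0])[:,:2]; d=P-C; a=np.degrees(np.arctan2(d[:,1],d[:,0])); r=np.hypot(*d.T)
        w=lambda x:(x+180)%360-180
        k=(abs(r-.033)<.004)&(abs(w(a-jaw-90))>28)&(abs(w(a-jaw+90))>28)&(abs(w(a-sa))>18)
        cc,R=circ(P[k]); print(th,'centre',cc.round(4),'r',R.round(4),k.sum())
        vv,uu=np.nonzero(m==0); Q=tow(np.c_[uu,vv][::3])[:,:2]-cc; rr=np.hypot(*Q.T); an=np.degrees(np.arctan2(Q[:,1],Q[:,0]))
        k=(rr>.009)&(rr<.029)&(abs(w(an-sa))<30); X=Q[k]; mm=X.mean(0); e=np.linalg.eigh(np.cov(X.T))[1][:,1]; e*=np.sign(e@mm)
        print('  slot axis',np.degrees(np.arctan2(e[1],e[0])).round(1),'mean dir',np.degrees(np.arctan2(mm[1],mm[0])).round(1),k.sum())
E
python3 - <<'E'
from h import *
t=snap('top');st(); held(t,np.array([.4720,-.1135]),.161)
E
```

```text
t 5.35 tcp [ 0.4838 -0.1061  0.1461] g [ 0.4722 -0.1129  0.1596] rpy [-179.93  -44.99   30.03] q [-0.868 -0.277  2.032  0.802  1.317 -0.006] F [-0.46 -0.23 -4.34] T [-0.436  0.757 -0.023] w 0.0652
105 centre [ 0.4723 -0.1139] r 0.0336 366
  slot axis -8.4 mean dir -8.0 784
120 centre [ 0.4723 -0.1139] r 0.0331 370
  slot axis -8.1 mean dir -8.2 873
```

```bash
python3 - <<'E'
from h import *
st(); row([.5368,-.1634,.152],30,45,True)
E
```

```text
t 5.35 tcp [ 0.4838 -0.1061  0.1461] g [ 0.4722 -0.1129  0.1596] rpy [-179.93  -44.99   30.03] q [-0.868 -0.277  2.032  0.802  1.317 -0.006] F [-0.46 -0.23 -4.34] T [-0.436  0.757 -0.023] w 0.0652
[-0.0016, 0.0002, 0.0004] [1.63, 7.61, 2.69] dist 8.2 ang 0.1
```

Call:
drive_tool([
  [[0,0,0,0.3,1.3,0.5,0],[0,0,0,0.6,2.8,1,0],[0,0,0,0.9,4.4,1.5,0],[0,0,0,1.2,6,2,0],[-0.001,0,0,1.6,7.3,2.6,0],[-0.001,0,0,1.6,7.6,2.7,0],[-0.001,0,0,1.6,7.6,2.7,0],[-0.001,0,0,1.6,7.6,2.7,0]],
])

```text
time: 6.15
tool_pos: [0.5476, -0.1561, 0.1376]
ee_rot: [-3.139, -0.785, 0.523]
wrist_force: [-0.2, -0.3, -4.9]
width: 0.0649
```

```bash
python3 - <<'E'
from h import *
st()
s=snap('side');t=snap('top')
cv2.imwrite('pics/s7.png',cv2.resize(s['img'][90:240,280:480],(800,600),interpolation=cv2.INTER_CUBIC))
cv2.imwrite('pics/t7.png',cv2.resize(t['img'][110:230,225:385],(800,600),interpolation=cv2.INTER_CUBIC))
o=robot.get_obs(); R=Ro.from_euler('xyz',o['ee_rot']); g=o['tool_pos']-.019*R.apply([0,0,1])
held(t,g[:2],g[2]+.0012); disc(t,g[:2],g[2]+.0012)
E
```

```text
t 6.15 tcp [ 0.5476 -0.1561  0.1376] g [ 0.536  -0.1628  0.1511] rpy [-179.86  -44.96   29.97] q [-0.83  -0.068  1.875  0.813  1.254 -0.018] F [-0.24 -0.33 -4.86] T [-0.497  0.721 -0.029] w 0.0649
105 centre [ 0.5366 -0.1651] r 0.0352 115
  slot axis 22.3 mean dir -3.8 353
120 centre [ 0.5367 -0.1654] r 0.0347 154
  slot axis 16.7 mean dir -2.8 485
n 696 tilt deg x,y [-0.06  0.36] z 0.1521 rms 0.0013
```

View pics/s7.png

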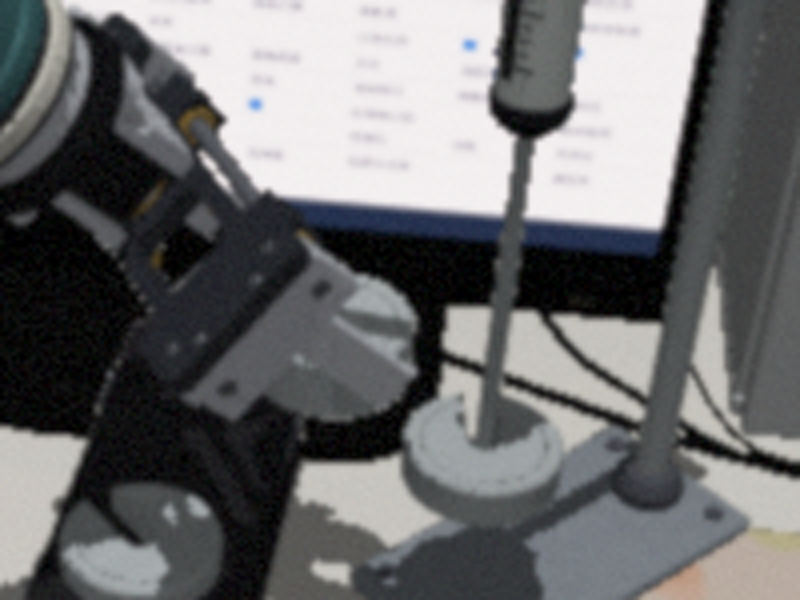

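View pics/t7.png

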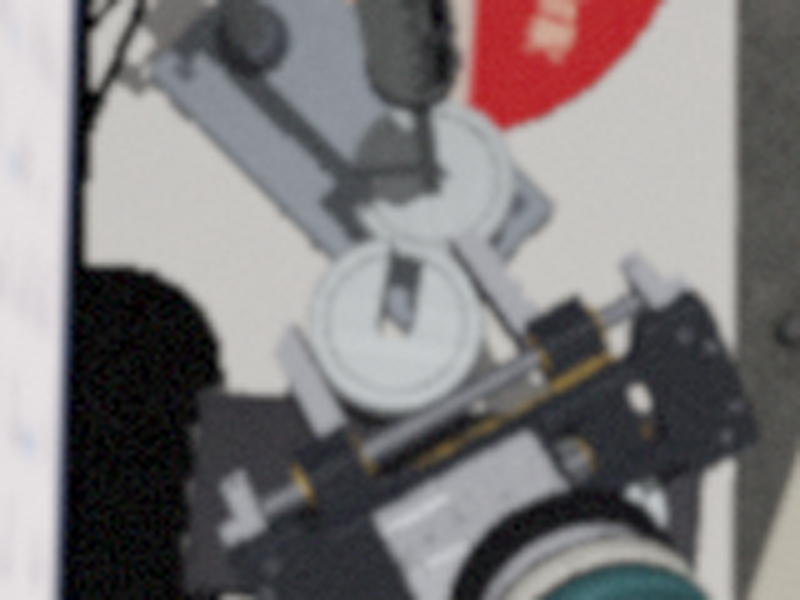

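Level, at staging height. In the top view the slot (crop (402,285)) points at the stem (crop (424,150)). Now I'll slide it on in small steps.

```bash
python3 - <<'E'
from h import *
st(); 
for k in(.035,.015,0): a=np.radians(-8.3); row([.6011-k*np.cos(a),-.173-k*np.sin(a),.152],30,45,True)
E
```

```text
t 6.25 tcp [ 0.5477 -0.1562  0.1381] g [ 0.5361 -0.1629  0.1515] rpy [-179.95  -44.98   30.01] q [-0.83  -0.068  1.875  0.814  1.253 -0.018] F [ 0.22  0.7  -5.45] T [-0.423  0.737  0.003] w 0.0647
[-0.0011, 0.0004, 0.0002] [1.72, 1.96, 1.64] dist 3.1 ang 0.1
[-0.0011, 0.0004, 0.0002] [2.83, 3.2, 2.75] dist 5.1 ang 0.1
[-0.0011, 0.0004, 0.0002] [3.66, 4.13, 3.58] dist 6.6 ang 0.1
```

Call:
drive_tool([
  [[0,0,0,0.6,0.7,0.55,0],[0,0,0,1.2,1.3,1.1,0],[0,0,0,1.7,1.95,1.65,0],[0,0,0,2.0,2.3,1.95,0],[0,0,0,2.3,2.6,2.25,0],[0,0,0,2.3,2.6,2.25,0],[0,0,0,2.3,2.6,2.25,0]],
])

```text
time: 6.95
tool_pos: [0.5885, -0.1624, 0.1381]
ee_rot: [-3.14, -0.785, 0.524]
wrist_force: [-0.8, 0.5, -3.8]
width: 0.0652
```

```bash
python3 - <<'E'
from h import *
st()
for k in(.015,0): a=np.radians(-8.3); row([.6011-k*np.cos(a),-.173-k*np.sin(a),.152],30,45,True)
s=snap('side');t=snap('top')
cv2.imwrite('pics/s8.png',cv2.resize(s['img'][130:220,330:450],(800,600),interpolation=cv2.INTER_CUBIC))
cv2.imwrite('pics/t8.png',cv2.resize(t['img'][110:200,260:380],(800,600),interpolation=cv2.INTER_CUBIC))
E
```

```text
t 6.95 tcp [ 0.5885 -0.1624  0.1381] g [ 0.5769 -0.1691  0.1516] rpy [-179.9   -44.96   30.01] q [-0.774  0.013  1.795  0.814  1.213  0.021] F [-0.76  0.5  -3.84] T [-0.393  0.77  -0.003] w 0.0652
[-0.0018, 0.0007, 0.0001] [0.54, 0.62, 0.48] dist 1.0 ang 0.1
[-0.0018, 0.0007, 0.0001] [1.38, 1.55, 1.31] dist 2.5 ang 0.1
```

View pics/s8.png

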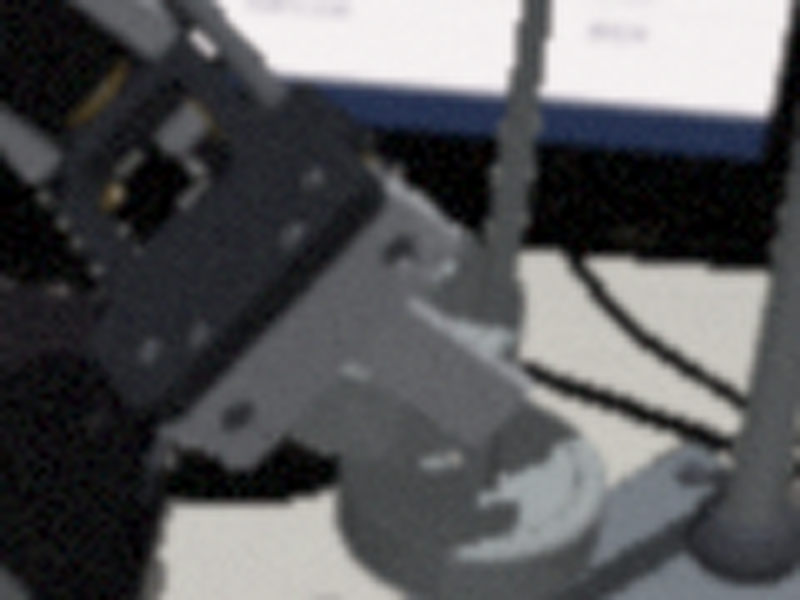

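View pics/t8.png

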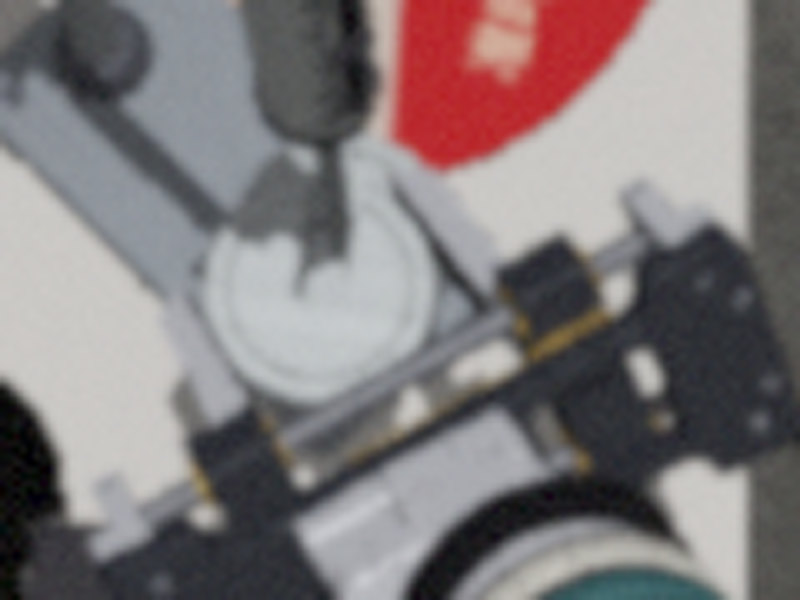

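The stem is entering the slot at crop (330,220) in the top view, with no side force. Finishing the slide.

Call:
drive_tool([
  [[0,0,0,0.3,0.3,0.3,0],[0,0,0,0.6,0.65,0.55,0],[0,0,0,0.9,1.0,0.85,0],[0,0,0,1.2,1.35,1.15,0],[0,0,0,1.4,1.55,1.3,0],[0,0,0,1.4,1.55,1.3,0],[0,0,0,1.4,1.55,1.3,0]],
])

```text
time: 7.75
tool_pos: [0.6127, -0.1662, 0.1388]
ee_rot: [-3.14, -0.785, 0.524]
wrist_force: [-0.4, -0.2, -4.5]
width: 0.065
```

```bash
python3 - <<'E'
from h import *
st()
row([.6011,-.173,.152],30,45,True)
t=snap('top');s=snap('side')
cv2.imwrite('pics/t9.png',cv2.resize(t['img'][110:200,260:380],(800,600),interpolation=cv2.INTER_CUBIC))
cv2.imwrite('pics/s9.png',cv2.resize(s['img'][120:225,340:480],(800,600),interpolation=cv2.INTER_CUBIC))
disc(t,np.array([.6012,-.174]),.153)
st()
E
```

```text
t 7.75 tcp [ 0.6127 -0.1662  0.1388] g [ 0.601  -0.1729  0.1522] rpy [-179.9   -44.96   30.  ] q [-0.745  0.06   1.745  0.812  1.195  0.044] F [-0.39 -0.24 -4.49] T [-0.422  0.759 -0.021] w 0.065
[-0.0018, 0.0008, 0.0] [-0.01, 0.01, 0.02] dist 0.0 ang 0.1
n 418 tilt deg x,y [-0.33  0.12] z 0.1529 rms 0.0013
t 7.85 tcp [ 0.6125 -0.1662  0.1387] g [ 0.6009 -0.173   0.1522] rpy [-179.89  -44.96   29.98] q [-0.746  0.06   1.745  0.812  1.195  0.044] F [-0.03  0.75 -3.43] T [-0.396  0.754 -0.035] w 0.0651
```

View pics/t9.png

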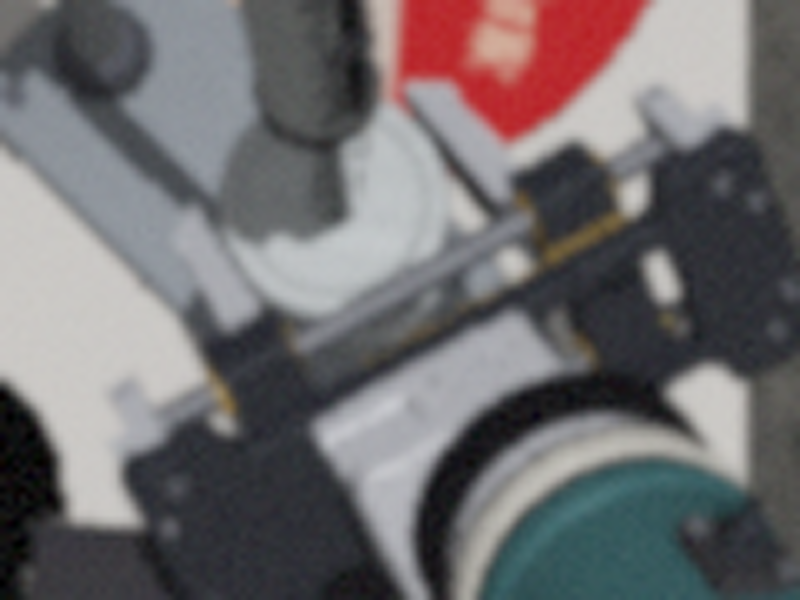

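View pics/s9.png

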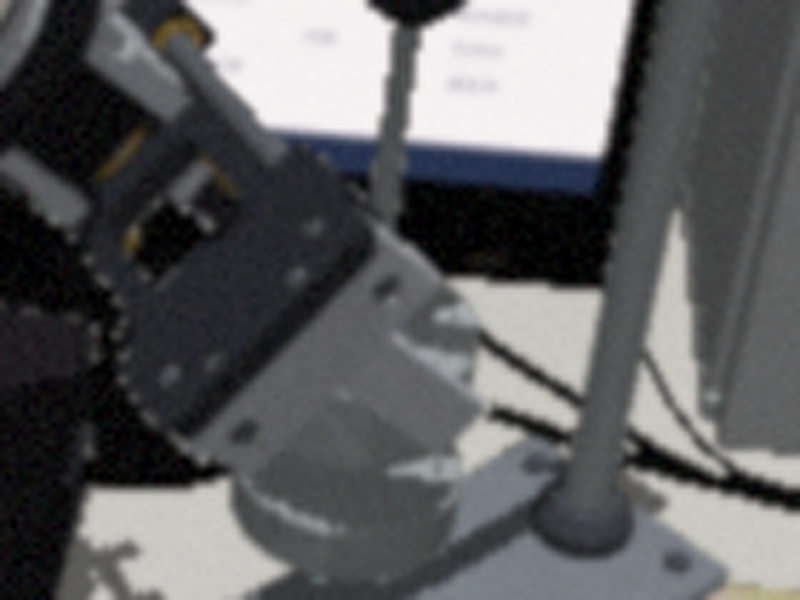

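Centred on the stem with only the weight's force on the wrist. Lowering gently.

Call:
drive_tool([
  [[0,0,0,-0.3,0,0.3,0],[0,0,0,-0.6,0,0.6,0],[0,0,0,-0.9,0,0.9,0],[0,0,0,-1.1,0,1.1,0],[0,0,0,-1.3,0,1.3,0],[0,0,0,-1.45,0,1.45,0],[0,0,0,-1.6,0,1.6,0],[0,0,0,-1.75,0,1.75,0],[0,0,0,-1.75,0,1.75,0],[0,0,0,-1.75,0,1.75,0]],
])

```text
time: 8.85
tool_pos: [0.6127, -0.1663, 0.1145]
ee_rot: [-3.14, -0.785, 0.524]
wrist_force: [-1.0, 0.3, -3.8]
width: 0.065
```

```bash
python3 - <<'E'
from h import *
for i in range(3): st(); robot.snapshot('side')
row([.6011,-.173,.121],30,45,True)
disc(robot.snapshot('top'),np.array([.6012,-.174]),.129)
E
```

```text
t 8.85 tcp [ 0.6127 -0.1663  0.1145] g [ 0.6011 -0.173   0.1279] rpy [-179.93  -44.99   30.01] q [-0.745  0.086  1.77   0.828  1.16   0.002] F [-1.01  0.28 -3.82] T [-0.328  0.649  0.085] w 0.065
t 8.9 tcp [ 0.6126 -0.1662  0.1145] g [ 0.601  -0.173   0.1279] rpy [-179.93  -44.98   30.01] q [-0.745  0.086  1.771  0.828  1.16   0.002] F [-0.84  0.67 -2.28] T [-0.344  0.582  0.065] w 0.0655
t 8.95 tcp [ 0.6126 -0.1662  0.1144] g [ 0.601  -0.173   0.1279] rpy [-179.93  -44.98   30.02] q [-0.745  0.086  1.771  0.828  1.16   0.002] F [ 0.62  0.52 -2.68] T [-0.366  0.55   0.048] w 0.065
[-0.0014, 0.0003, 0.0002] [-0.48, 0.01, 0.49] dist 0.7 ang 0.1
n 412 tilt deg x,y [-0.14 -0.56] z 0.1285 rms 0.0014
```

Contact is made: wrist load has dropped and the balance is drawn about 4 mm. I'll go down a further 7 mm so the spring carries it all.

Call:
drive_tool([
  [[0,0,0,-0.1,0,0.1,0],[0,0,0,-0.2,0,0.2,0],[0,0,0,-0.3,0,0.3,0],[0,0,0,-0.4,0,0.4,0],[0,0,0,-0.48,0,0.48,0],[0,0,0,-0.48,0,0.48,0],[0,0,0,-0.48,0,0.48,0]],
])

```text
time: 9.75
tool_pos: [0.6128, -0.1663, 0.1079]
ee_rot: [-3.141, -0.786, 0.524]
wrist_force: [-1.5, 0.8, -0.6]
width: 0.0651
```

```bash
python3 - <<'E'
from h import *
for i in range(4): st(); robot.snapshot('side')
t=robot.snapshot('top');disc(t,np.array([.6012,-.174]),.122)
cv2.imwrite('pics/t10.png',cv2.resize(t['img'][110:200,260:380],(800,600),interpolation=cv2.INTER_CUBIC))
E
```

```text
t 9.75 tcp [ 0.6128 -0.1663  0.1079] g [ 0.6012 -0.173   0.1214] rpy [-179.96  -45.01   30.03] q [-0.745  0.094  1.777  0.833  1.15  -0.009] F [-1.47  0.84 -0.6 ] T [-0.125  0.454  0.108] w 0.0651
t 9.8 tcp [ 0.6128 -0.1663  0.1079] g [ 0.6012 -0.173   0.1213] rpy [-179.96  -45.     30.03] q [-0.745  0.094  1.777  0.833  1.15  -0.009] F [-2.22  0.24 -0.12] T [-0.12   0.454  0.107] w 0.0652
t 9.85 tcp [ 0.6128 -0.1663  0.1079] g [ 0.6012 -0.173   0.1213] rpy [-179.96  -45.     30.03] q [-0.745  0.094  1.777  0.833  1.15  -0.009] F [-1.8   0.45  0.44] T [-0.097  0.387  0.146] w 0.0653
t 9.9 tcp [ 0.6128 -0.1663  0.1079] g [ 0.6012 -0.173   0.1213] rpy [-179.96  -45.     30.03] q [-0.745  0.094  1.777  0.833  1.15  -0.009] F [-1.78  0.03  0.24] T [-0.179  0.437  0.163] w 0.0652
n 411 tilt deg x,y [-0.32 -0.43] z 0.1219 rms 0.0013
```

View pics/t10.png

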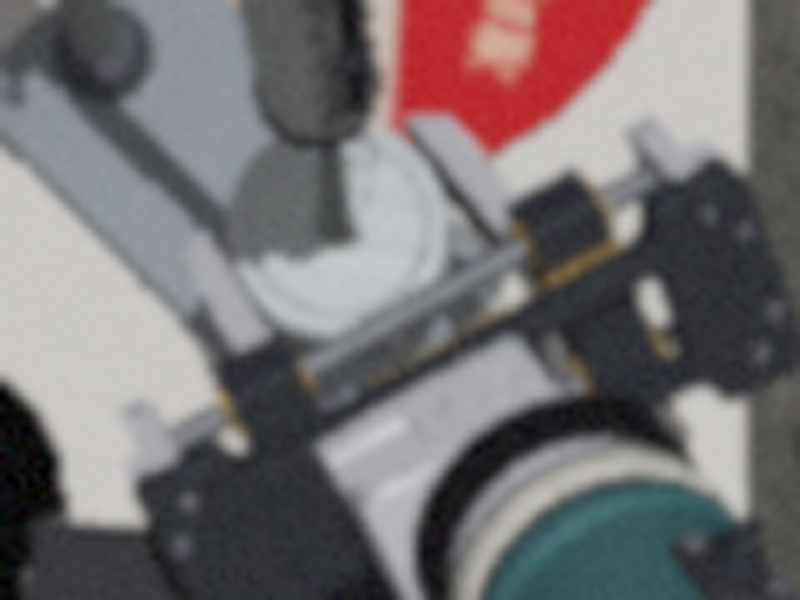

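The wrist's vertical load is about zero: the balance carries the weight, drawn about 11 mm, disc level. Releasing.

Call:
drive_tool([
  [[0,0,0,0,0,0,72],[0,0,0,0,0,0,76],[0,0,0,0,0,0,82],[0,0,0,0,0,0,90],[0,0,0,0,0,0,100],[0,0,0,0,0,0,100],[0,0,0,0,0,0,100],[0,0,0,0,0,0,100]],
])

```text
time: 10.8
tool_pos: [0.6128, -0.1663, 0.1078]
ee_rot: [-3.141, -0.785, 0.524]
wrist_force: [-0.5, 0.0, -0.1]
width: 0.0941
```

```bash
python3 - <<'E'
from h import *
st()
t=robot.snapshot('top');disc(t,np.array([.6012,-.174]),.122)
s=robot.snapshot('side')
cv2.imwrite('pics/t11.png',cv2.resize(t['img'][110:200,260:380],(800,600),interpolation=cv2.INTER_CUBIC))
cv2.imwrite('pics/s11.png',cv2.resize(s['img'][120:225,340:480],(800,600),interpolation=cv2.INTER_CUBIC))
# retreat direction in tool axes
o=robot.get_obs(); R=Ro.from_euler('xyz',o['ee_rot']); h=np.array([np.cos(np.pi/6),np.sin(np.pi/6),0]); print(R.inv().apply(-h*10).round(2),R.inv().apply([0,0,10]).round(2))
E
```

```text
t 10.8 tcp [ 0.6128 -0.1663  0.1078] g [ 0.6012 -0.1731  0.1212] rpy [-179.96  -45.     30.02] q [-0.745  0.094  1.777  0.833  1.15  -0.009] F [-0.5   0.05 -0.15] T [-0.136  0.229  0.034] w 0.0941
n 411 tilt deg x,y [-0.35 -0.5 ] z 0.1218 rms 0.0014
[-7.07 -0.01 -7.07] [ 7.07 -0.01 -7.07]
```

View pics/t11.png

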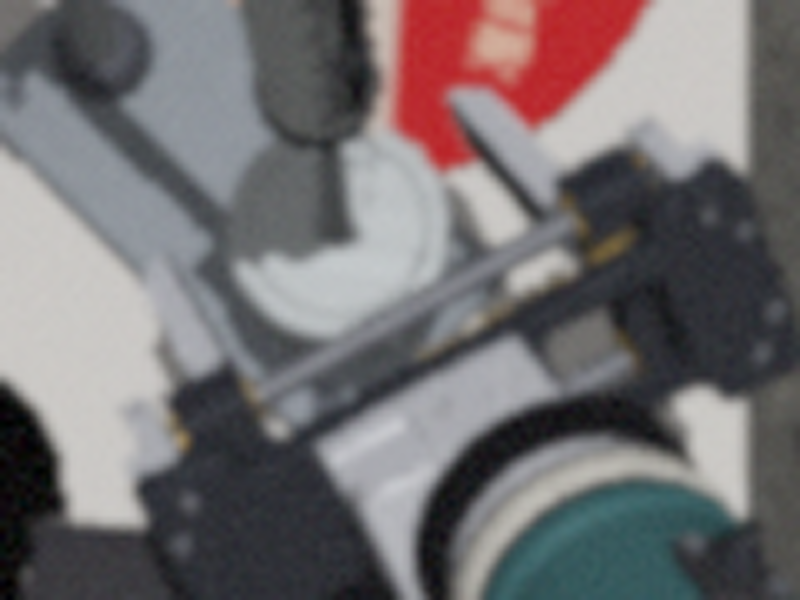

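View pics/s11.png

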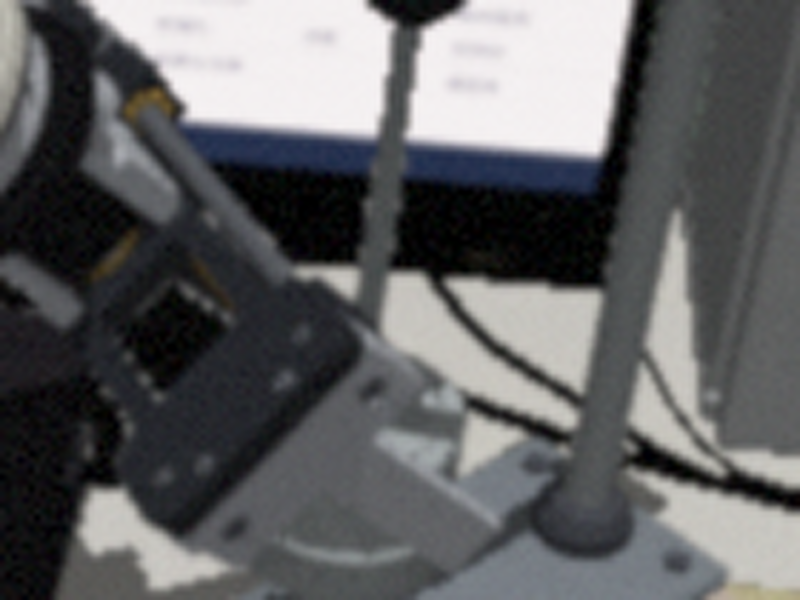

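Released cleanly with about 14 mm finger clearance each side. Backing out along the tool axis.

Call:
drive_tool([
  [[0,0,0,0,0,-0.8,100],[0,0,0,0,0,-2,100],[0,0,0,0,0,-4,100],[0,0,0,0,0,-6.5,100],[0,0,0,0,0,-9.5,100],[0,0,0,0,0,-12.5,100],[0,0,0,0,0,-15,100],[0,0,0,0,0,-15,100],[0,0,0,0,0,-15,100]],
])

```text
time: 11.8
tool_pos: [0.5208, -0.2201, 0.2145]
ee_rot: [3.14, -0.785, 0.524]
wrist_force: [-1.4, 0.9, 0.2]
width: 0.0941
```

```bash
python3 - <<'E'
from h import *
st()
t=robot.snapshot('top');disc(t,np.array([.6012,-.174]),.122)
s=robot.snapshot('side'); cv2.imwrite('pics/s12.png',s['img']);disc(s,np.array([.6012,-.174]),.122)
cv2.imwrite('pics/t12.png',cv2.resize(t['img'][110:200,260:380],(800,600),interpolation=cv2.INTER_CUBIC))
cv2.imwrite('pics/s12c.png',cv2.resize(s['img'][145:235,350:470],(800,600),interpolation=cv2.INTER_CUBIC))
held(t,np.array([.6012,-.174]),.122,jaw=90)
held(s,np.array([.6012,-.174]),.122,jaw=90)
E
```

```text
t 11.8 tcp [ 0.5208 -0.2201  0.2145] g [ 0.5091 -0.2268  0.2279] rpy [179.91 -44.99  30.04] q [-0.967 -0.076  1.722  0.788  1.46   0.003] F [-1.36  0.9   0.18] T [-0.176  0.278  0.028] w 0.0941
n 420 tilt deg x,y [0.05 0.66] z 0.122 rms 0.0013
n 393 tilt deg x,y [-0.   -0.16] z 0.1234 rms 0.0009
105 centre [ 0.6012 -0.1746] r 0.0346 177
  slot axis 3.7 mean dir 9.4 451
120 centre [ 0.601  -0.1747] r 0.0338 214
  slot axis 3.8 mean dir 8.6 485
105 centre [ 0.6001 -0.1743] r 0.0332 433
  slot axis -6.1 mean dir -0.3 610
120 centre [ 0.601  -0.1735] r 0.0329 301
  slot axis -4.3 mean dir -3.4 739
```

View pics/s12.png

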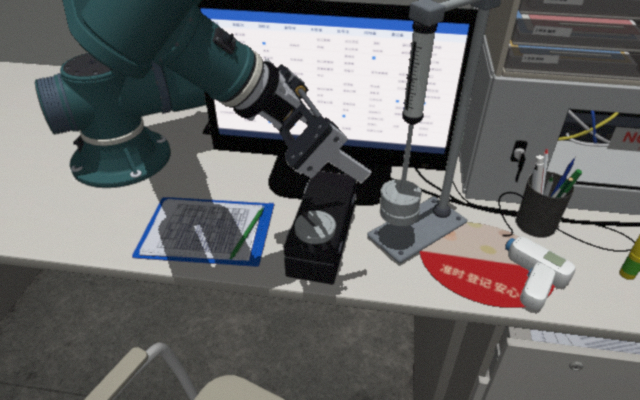

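View pics/s12c.png

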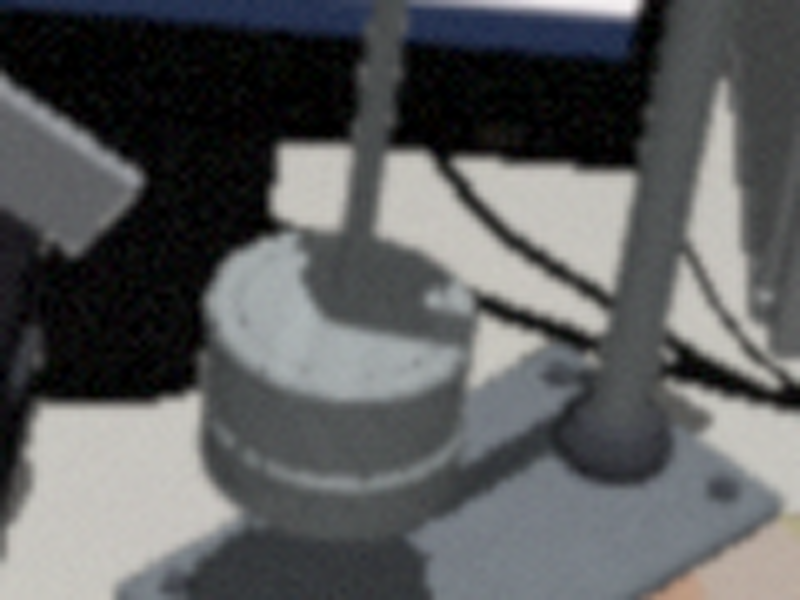

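View pics/t12.png

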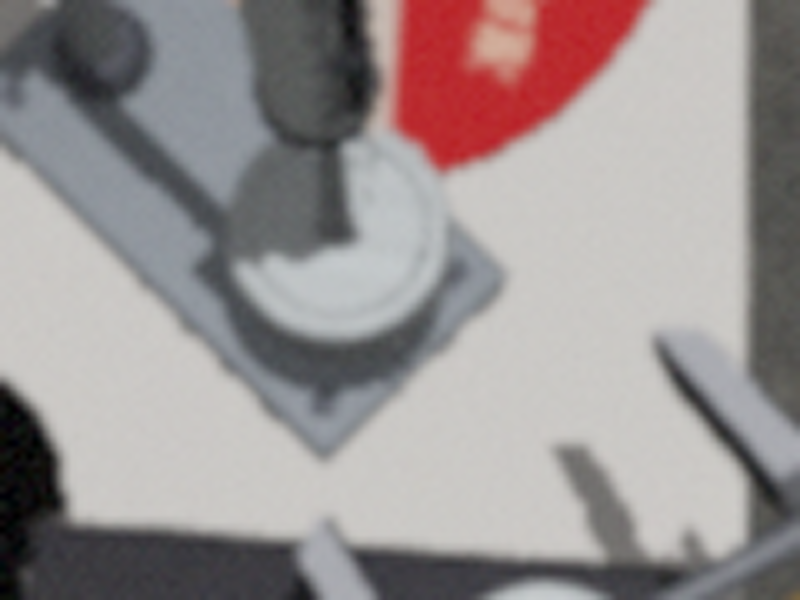

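The weight sits level on the stack, slot to +x. In the side crop a bright crescent at (340,470) suggests the lower disc stands slightly towards the camera, so I'll measure its offset.

```bash
python3 - <<'E'
from h import *
S=snap('side');T=snap('top');st()
G=cv2.cvtColor(S['img'],cv2.COLOR_BGR2GRAY).astype(np.float32)
from scipy.optimize import least_squares
def edges(z,r0,r1,sign,angs):
    out=[]
    for a in angs:
        r=np.arange(r0,r1,.00025); ca,sa=np.cos(np.radians(a)),np.sin(np.radians(a))
        uv=np.array([proj(S,[.6012+q*ca,-.174+q*sa,z]) for q in r],np.float32)
        val=cv2.GaussianBlur(cv2.remap(G,uv[:,0],uv[:,1],cv2.INTER_CUBIC),(0,0),1).ravel(); d=np.gradient(val)*sign; k=np.argmax(d); out.append((a,r[k],d[k]))
    return np.array(out)
for nm,z,sg,A in[('thick top',.1225,-1,range(180,345,10)),('crescent inner',.0945,1,range(215,325,10)),('crescent outer',.0945,-1,range(215,325,10)),('lower bottom',.0745,1,range(215,325,10))]:
    e=edges(z,.026,.042,sg,A); P=np.c_[.6012+e[:,1]*np.cos(np.radians(e[:,0])),-.174+e[:,1]*np.sin(np.radians(e[:,0]))]
    f=least_squares(lambda c:np.hypot(*(P-c).T)-.033,[.6,-.175],loss='soft_l1',f_scale=.0005).x
    print(nm,'centre for r33:',f.round(4),'radii',(e[:,1]*1000).round(1).tolist())
u,v=proj(S,[.6012,-.207,.0945]); print(u,v,G[int(v)-12:int(v)+14,int(round(u))].astype(int))
w=pts(S)
for r in range(int(v)-4,int(v)+8): print(r,w[r,int(round(u))].round(4))
# thin weight check
t=T
E
```

```text
t 12.0 tcp [ 0.521  -0.2185  0.2126] g [ 0.5094 -0.2253  0.226 ] rpy [-179.76  -44.98   29.94] q [-0.965 -0.074  1.724  0.788  1.46   0.003] F [-1.18  0.79 -0.21] T [-0.155  0.226 -0.041] w 0.094
thick top centre for r33: [ 0.6007 -0.1743] radii [35.2, 35.2, 33.2, 33.8, 33.8, 32.8, 34.0, 33.2, 33.0, 33.5, 33.2, 32.0, 33.2, 32.0, 33.0, 39.0, 41.5]
crescent inner centre for r33: [ 0.5995 -0.1705] radii [40.3, 41.5, 29.8, 29.2, 29.2, 29.8, 29.0, 29.2, 29.5, 29.5, 29.2]
crescent outer centre for r33: [ 0.6008 -0.1751] radii [33.8, 35.5, 34.0, 34.2, 33.5, 34.2, 34.0, 35.8, 33.8, 33.2, 33.8]
lower bottom centre for r33: [ 0.6064 -0.1783] radii [31.0, 30.5, 31.8, 39.8, 38.3, 26.0, 37.0, 41.5, 38.8, 40.8, 32.8]
399.13206890325097 217.64840455838964 [105  86  85  84  80  88  87  88  88  87  90 113 138 113  88  82  84  82
  82  81  78  66  57  55  51  55]
213 [ 0.6001 -0.2053  0.103 ]
214 [ 0.6002 -0.207   0.1023]
215 [ 0.6005 -0.2047  0.0981]
216 [ 0.6007 -0.2064  0.0974]
217 [ 0.6009 -0.2064  0.0953]
218 [ 0.601  -0.2085  0.095 ]
219 [ 0.6014 -0.2052  0.09  ]
220 [ 0.6016 -0.2063  0.0888]
221 [ 0.6017 -0.2075  0.0876]
222 [ 0.602  -0.2058  0.084 ]
223 [ 0.6023 -0.2049  0.0809]
224 [ 0.6025 -0.2059  0.0796]
```

```bash
python3 - <<'E'
from h import *
s=snap('side')
held(s,np.array([.4677,-.237]),.089,sa=132,jaw=0)
disc(s,np.array([.6012,-.174]),.122); st()
robot.close_job(); 
E
```

```text
105 centre [ 0.4678 -0.2371] r 0.0324 151
  slot axis -160.0 mean dir 134.5 1100
120 centre [ 0.4676 -0.2371] r 0.0321 144
  slot axis -149.6 mean dir 133.1 1149
n 398 tilt deg x,y [0.06 0.09] z 0.1234 rms 0.0009
t 12.05 tcp [ 0.521  -0.2185  0.2126] g [ 0.5094 -0.2253  0.2261] rpy [-179.76  -44.99   29.95] q [-0.965 -0.074  1.724  0.788  1.46   0.003] F [-0.05 -0.56 -0.82] T [-0.128  0.237 -0.   ] w 0.094
the job is handed in; nothing more can be done
```

The thick weight is on the balance's hanger, flat and released, and the job was handed in at about 12 s. I gripped it with the tool tilted 45°, slid it slot-first onto the stem with almost no side force, and lowered it until the spring carried all of it before letting go. I did not turn it, because its slot already pointed well away from the lower weight's.

**Last checks**
- **Position:** the thick weight is about 1 mm off the stem axis and the lower one about 1 to 1.5 mm off. The limit is 6 mm.
- **Level:** tilt is about 0.1° in the final side-view reading.
- **Balance:** drawn down about 10 to 11 mm, judged from the height of the weight's top face (0.122–0.123 m).
- **Thin weight:** still where it was.
- **Pen:** not measured again; nothing came near it, and it looks unmoved in the last picture.
- **Robot:** the gripper is open and well clear of everything.

**Checks that were weak or disagreed**
- **Slot angle:** the thick slot read about -8° when lifted and -4 to -6° in the final side view. The top view's +4 to +9° was spoiled by the balance's shadow. The lower slot read about +90° at the start and could not be seen again. The angle between the slots is therefore roughly 80 to 98°, against the 64° needed.
- **Lower edge:** one edge fit of the lower disc's bottom failed and was left out.
- **Depth tilt:** the top view's depth gave 0.4 to 0.7° of tilt, which I put down to noise.

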